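Weigh the carrom prize candies on a sprung hook

ROBOT

A 6-joint arm with a two-finger parallel gripper is mounted at the origin on the work surface. World frame = base frame: x ahead of the robot, y to its left, z up, the work surface at z = 0. Lengths are in m, angles in degrees, forces in N, time in s.
With the tool pointing down it reaches from about 0.375 to 0.9 m from the base axis. Payload 3.1 kg.
Tool frame: the origin (TCP) lies at the very end of the fingers, on their centre line; the grasp point (between the pads) lies 19 mm behind it; z points along the fingers, y is the direction in which the jaws open and shut (so a half turn about z gives the same grasp; the last joint's range is limited). The gripper opens to 87 mm and grips with 3 to 60 N. Pads are 19 mm wide; open, the fingers measure 117 mm over their backs; the gripper's body (75 mm by 190 mm) begins 51 mm behind the grasp point.
Start: joints at [62.882, 30.224, 82.088, -0, 67.689, -10.227], TCP at [0.182, 0.598, 0.191] pointing down, gripper open.
Joint ranges: [-176.69, 176.69], [-43.24, 126.21], [12.49, 139.97], [-82, 262], [0, 151.66], [-163.58, 163.58]. Speed limits (degrees/s): [159.86, 159.86, 180, 180, 180, 180].

INTERFACE

Orientations are given as a 3x3 rotation matrix whose columns are the frame's x, y, z axes.
In Python, from rig import readout, capture, camera_model, bot, spot_in, regions_of gives the robot as it stands.
- The arm moves only by the tool send_rows, never from a script. Its argument "moves" is a list that holds one entry, the list of rows, each a list of 7 numbers: the turn, a rotation vector about the tool's x, y, z in degrees, then the shift along the tool's x, y, z in cm, then the opening, from -1 (shut) to 1 (fully open). A call has exactly 5 rows; each row shifts and turns the commanded pose from where the row before left it, along the tool's axes as they then stand; what a row does not reach is not made up. A row lasts 1/10 s, in which the tool goes at most 50 mm and 8.59 degrees, less where a joint would pass 70% of its speed; a pose out of reach is approached as far as the arm can. A call with a gripper value outside its range is refused whole. The fingers move at their own pace and stop on an object; the grip force is fixed at half the most. Time passes only in rows, so rows that do not move let the fingers close, or fill a call up. It gives the time, the measured TCP pose, the force and the opening at its end, in the units of the state.
- readout.read_state(): the state, without advancing time (a new reading comes with each control period).
- capture(name): name is "side" or "top" or "wrist"; returns the picture (384x512x3 uint8, blue, green, red); there is no depth.
- camera_model(name): a dict with "camera_matrix" (3x3 intrinsics, pixels), "pose" (4x4, takes a point from camera to world coordinates). Camera axes: x right, y up, looking along -z (the intrinsics and any distortion apply to the point x, -y, -z); pixel columns grow to the right and rows downward; lengths in m; the calibration is good to about 2 mm. A picture is of the moment at which its call begins: read the wrist's pose just before it. camera_model takes no time and is no camera call; for the wrist camera it gives the pose at the moment of the call.
- bot.hand_in(): hands the job in, once; it reports no verdict.
Trained networks look in the newest picture that a camera, given by its name, has taken for a name from the list of things; names that differ only in an ending like _2 or _b are one class to them, and where a whole thing is asked for, a point or a joint stands for the part that bears it (a point fixed in the world has none). Each returns a list of dicts, best first, with "p" (0 to 1); they miss things now and then, are a little off and sometimes report something else, mostly with a low value. They report only what shows in the picture. A call takes as long as a camera call. They do not tell look-alikes from the thing itself.
- spot_in(camera, thing): "location" ([x, y, z] in m, in world coordinates, good to about 4 mm: the middle of the surface that is visible of it).
- regions_of(camera, thing): "mask" (384x512 bool, what is visible of it).
The state is a dict: "time_s": time; "joint_positions": joint angles; "qvel": joint speeds; "tau": joint torques, N m; "position": TCP position; "tcp_rot": TCP orientation; "force": force on the tool from outside, world axes, zero at the start; "moment": the same for the moment, N m; "opening": opening from 0.0 (shut) to 1.0 (fully open).
Only numpy, scipy, OpenCV 4.12 (cv2) and the standard library are available. Lean on these libraries where they do the work, as an engineer would, in place of code of your own. Each camera call takes 0.05 s, during which the arm holds its last target. There are 200 camera calls.

TASK

Gently lower every round candy from the green snack carousel into the yellow pail where it stands on the steel plate; do not drop them in. Then hang the loaded pail by its arched handle on the red hook of the spring balance, let go and let the hook dip and come to rest for a couple of seconds so that the weight can be read. Finally lift the pail off the hook and set it back upright, with all its candies, about the middle of the steel plate, and let go; leave the candy jar and the orange striker alone.

Things in the scene. Friction and masses are not known exactly. Their poses are not given: they have to be found in the camera images.
- candy0_center (a point): centre of the red candy: a hard ball 40 mm across with a flat foot 22 mm wide, 17 mm below this centre, on which it stands (37 mm tall); about 50 g. It starts on the carousel, or is absent
- candy1_center (a point): centre of the orange candy: a hard ball 40 mm across with a flat foot 22 mm wide, 17 mm below this centre, on which it stands (37 mm tall); about 50 g. It starts on the carousel, or is absent
- candy2_center (a point): centre of the yellow candy: a hard ball 40 mm across with a flat foot 22 mm wide, 17 mm below this centre, on which it stands (37 mm tall); about 50 g. It starts on the carousel, or is absent
- candy3_center (a point): centre of the blue candy: a hard ball 40 mm across with a flat foot 22 mm wide, 17 mm below this centre, on which it stands (37 mm tall); about 50 g. It starts on the carousel, or is absent
- pail: yellow pail, open above: 170 (own x) x 170 (own y) x 75 mm tall, walls and floor 4 mm, about 0.35 kg empty. Origin at the centre of its underside, z up. A rigid steel arch of 6 mm bar crosses over its middle in the plane x = 0; the halves on both sides of it (x about +-50 mm) are open from above
- pail_peak (a point): centre of the arch's bar at its peak, 180 mm above the pail's underside, on its middle axis: the hook takes the bar from beneath here. From the peak the bar slopes down to both sides along the pail's y (12 mm lower at 35 mm out, 35 mm lower at 83 mm out, then straight down to the rim). The pail hangs upright to a few degrees from here. Axes as the pail's
- pail_grip (a point): centre of the pail's wooden grip, on its middle axis, 225 mm above its underside: a block 14 mm thick along the pail's y, 24 mm along its x, 40 mm tall, on an 8 mm stem above the arch's peak. Axes as the pail's
- plate_top (a point): middle of the top face of the round flat steel plate (270 mm across, 8 mm thick, fixed to the table); the pail starts standing on it
- carousel_floor (a point): middle of the upper face of the green snack carousel: round tray 250 mm across, this face 20 mm above the table, rim 10 mm higher and 4 mm thick, white knob 24 mm across and 26 mm tall in the middle. It is fixed and does not turn. The candies stand on it about 78 mm from the middle
- hook_valley (a point): lowest point of the upper side of the red sprung hook (8 mm wire), where a bar rests (a 6 mm bar has its centre 3 mm above). x points level from here to the post of the balance, y is level and square to it; the hung bar must lie along y. The wire rises to 34 mm above the valley at x = +38 mm and runs on level to the post's face at x = +150 mm; the post's top is 76 mm above the unloaded valley
- hook_tip (a point): end of the hook's upturned free tip, 22 mm from the valley on the side away from the post, its top 24 mm above the valley. A bar comes in over the tip along the hook's +x, more than 35 mm above the valley, with the pail below the wire, and is then lowered; it comes off the opposite way
- hook (a joint): how far the hook has dipped: 0 unloaded, + downward in m, at most 0.07. Spring 180 N/m, damped; an empty pail dips it about 19 mm, a full one up to 40 mm
- jar: glass candy jar with red cap, 70 mm across, 85 mm tall, loose; origin at its underside's centre. Leave it alone
- striker: orange carrom striker lying flat, 41 mm across, 10 mm thick, loose; origin at its underside's centre. Leave it alone
Not all that is in view belongs to the job. Of the things like the part that bears candy2_center, leave any that is pink or turquoise; of the rest the larger one is meant.

How it is judged:
By the outcome, as a careful person would: the job done as asked, in the order asked, and still so for the second after the job is handed in, with the robot touching nothing.
Of candy0, candy1, candy2, candy3 only 2 to 4 are there at a start; the rules pass over those that are not, and their reading is None.
At some moment in a run one of candy0, candy1, candy2, candy3 may be knocked a few centimetres aside while the robot is not near it.
It also fails if it takes over 210 s, if anything falls off the work surface, if the arm or the gripper's body presses on something with over 40 N, if the wrist force passes 120 N, or if a joint passes its speed limit or range.

## Working session

There is one attempt and no reset: what is moved stays moved. The work goes in short steps, Python scripts to look and compute and a tool call to move; the robot and the scene stay as the last step left them, time stands still between calls to the robot, and variables do not carry over. Pictures are saved under pics/ and viewed, about 12 in all and at most 16, crops included, and the job is handed in when it is done.

Besides the shell and the picture viewer there is one more tool, called after ">>>" as name([rows], argument=value, ...), one row to a line, values as JSON. send_rows: Moves the arm, as the interface text tells. Its arguments: {"type":"object","properties":{"moves":{"type":"array","items":{"type":"array","items":{"type":"array","items":{"type":"number"}}}}},"required":["moves"]}

```bash
ls; mkdir -p pics; python3 - <<'E'
from rig import *
import cv2, numpy as np
a=capture("top");b=capture("side")
cv2.imwrite("pics/t0.png",a);cv2.imwrite("pics/s0.png",b)
for n in ("top","side"):
  print(n,np.round(camera_model(n)["pose"],3).tolist(),np.round(camera_model(n)["camera_matrix"],1).tolist())
  for t in ["candy0_center","candy1_center","candy2_center","candy3_center","pail","pail_peak","pail_grip","plate_top","carousel_floor","hook_valley","hook_tip","jar","striker"]:
    try: print(n,t,[(np.round(d["location"],3).tolist(),round(d["p"],2)) for d in spot_in(n,t)[:4]])
    except Exception as e: print(t,e)
print(readout.read_state())
E
```

```text
pics
top [[-0.022, 0.996, -0.087, 0.434], [-0.999, -0.02, 0.025, 0.119], [0.023, 0.087, 0.996, 1.608], [0.0, 0.0, 0.0, 1.0]] [[470.7, 0.0, 251.3], [0.0, 470.7, 200.5], [0.0, 0.0, 1.0]]
top candy0_center [([0.489, 0.321, 0.019], 0.64), ([0.428, -0.015, 0.008], 0.29)]
top candy1_center []
top candy2_center [([0.515, 0.546, 0.022], 0.51), ([0.724, 0.362, 0.035], 0.41), ([0.588, 0.58, 0.022], 0.4), ([0.486, -0.306, 0.016], 0.36)]
top candy3_center [([0.428, 0.37, 0.053], 0.68)]
top pail [([0.481, -0.314, 0.011], 0.64)]
top pail_peak [([0.485, -0.308, 0.014], 0.59)]
top pail_grip [([0.484, -0.31, 0.012], 0.96), ([0.643, 0.028, 0.259], 0.3)]
top plate_top [([0.493, -0.255, 0.008], 0.56)]
top carousel_floor [([0.49, 0.322, 0.019], 0.87)]
top hook_valley [([0.644, 0.03, 0.258], 0.73)]
top hook_tip [([0.64, 0.026, 0.259], 0.5)]
top jar [([0.686, 0.205, 0.09], 0.7)]
top striker [([0.426, -0.017, 0.011], 0.64)]
side [[-0.993, 0.088, -0.08, 0.45], [-0.119, -0.724, 0.68, 1.063], [0.002, 0.684, 0.729, 1.169], [0.0, 0.0, 0.0, 1.0]] [[474.3, 0.0, 263.4], [0.0, 474.3, 185.2], [0.0, 0.0, 1.0]]
side ca
[... 900 characters left out ...]
01,  8.20882641e+01,  2.78398624e-03,
        6.76880782e+01, -1.02252650e+01]), 'qvel': array([ 0.13937587, -0.00042058,  0.01386709, -0.04095532,  0.00751407,
        0.04578309]), 'tau': array([ 1.12959613e-03, -4.40020788e+01, -1.76981002e+01,  6.34611561e-02,
        5.05240133e-02, -5.07763116e-05]), 'position': array([0.18155469, 0.59803064, 0.19055877]), 'tcp_rot': array([[-9.56838253e-01,  2.90620986e-01, -2.87740495e-05],
       [ 2.90620985e-01,  9.56838253e-01,  4.24294007e-05],
       [ 3.98629855e-05,  3.22357310e-05, -9.99999999e-01]]), 'force': array([ 0.03365094,  0.00138796, -0.09639985]), 'moment': array([0.00761443, 0.00055554, 0.05319851]), 'opening': 0.9973709131681087}
```

```bash
python3 -c "
import cv2
cv2.imwrite('pics/t0b.png',cv2.resize(cv2.imread('pics/t0.png'),(800,600),interpolation=cv2.INTER_CUBIC))
cv2.imwrite('pics/s0b.png',cv2.resize(cv2.imread('pics/s0.png'),(800,600),interpolation=cv2.INTER_CUBIC))"
```

```text
(no output)
```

View pics/t0b.png

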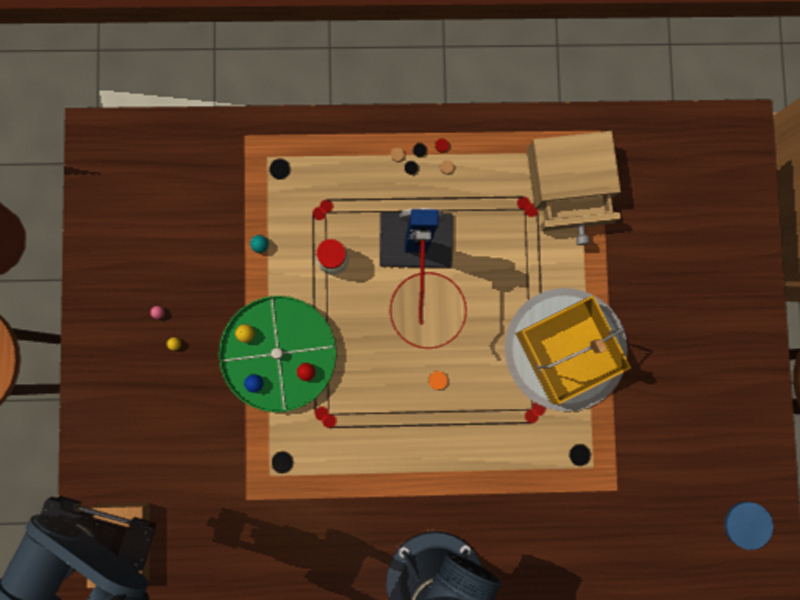

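View pics/s0b.png

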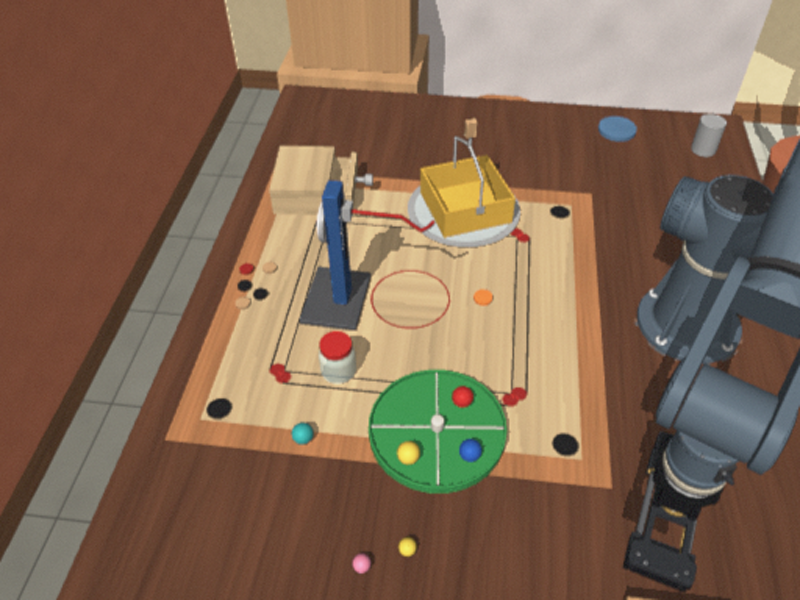

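The carousel (277,353 in the enlarged top view) holds red, yellow and blue candies, with no orange one. The pail is at (575,350), turned about 24°. The hook tip is at (421,322), with the post beyond it in +x. The small yellow, pink and turquoise balls are decoys. Next I measure.

```bash
cat > h.py <<'E'
import numpy as np, cv2
from rig import *
def ray(n,uv,cm=None):
    cm=cm or camera_model(n); K=np.array(cm["camera_matrix"]);T=np.array(cm["pose"])
    d=cm.get("distortion"); d=np.zeros(5) if d is None else np.array(d,float)
    p=cv2.undistortPoints(np.array([[uv]],float),K,d)[0,0]
    return T[:3,3],T[:3,:3]@np.array([p[0],-p[1],-1.])
def onz(n,uv,z,cm=None):
    o,v=ray(n,uv,cm); return o+v*(z-o[2])/v[2]
def tri(*obs):
    A=np.zeros((3,3));b=np.zeros(3)
    for n,uv in obs:
        o,v=ray(n,uv);v=v/np.linalg.norm(v);P=np.eye(3)-np.outer(v,v);A+=P;b+=P@o
    return np.linalg.solve(A,b)
def proj(n,X,cm=None):
    cm=cm or camera_model(n);K=np.array(cm["camera_matrix"]);T=np.array(cm["pose"])
    p=T[:3,:3].T@(np.array(X)-T[:3,3]); return K[0,0]*p[0]/-p[2]+K[0,2],K[1,1]*p[1]/p[2]+K[1,2]
HUE=dict(red=((172,8),),orange=((9,17),),yellow=((20,32),),blue=((108,125),),green=((45,80),))
def blobs(im,c,smin=110,vmin=60,amin=15):
    h=cv2.cvtColor(im,cv2.COLOR_BGR2HSV);H=h[...,0].astype(int)
    lo,hi=HUE[c][0]; m=((H>=lo)&(H<=hi)) if lo<hi else ((H>=lo)|(H<=hi))
    m&=(h[...,1]>smin)&(h[...,2]>vmin)
    k,l,s,ce=cv2.connectedComponentsWithStats(m.astype(np.uint8))
    return [(ce[i],s[i]) for i in range(1,k) if s[i,4]>=amin]
E
python3 - <<'E'
from h import *
print(camera_model("top").keys())
for n,f in (("top","t0"),("side","s0")):
    im=cv2.imread(f"pics/{f}.png")
    for c in ("red","yellow","blue","green"):
        for ce,s in blobs(im,c):
            print(n,c,np.round(ce,1),s.tolist(),np.round(onz(n,ce,.037),3))
t=cv2.imread("pics/t0.png");s=cv2.imread("pics/s0.png")
def crop(im,x,y,w,h,k): return cv2.resize(im[y:y+h,x:x+w],None,fx=k,fy=k,interpolation=cv2.INTER_CUBIC)
a=np.hstack([crop(t,315,175,100,100,4),crop(s,255,65,100,100,4)])
b=np.hstack([crop(t,240,125,60,90,4)[:,:],crop(s,190,105,140,90,4)])
b=np.pad(b,((0,0),(0,max(0,800-b.shape[1])),(0,0)))[:,:800]
cv2.imwrite("pics/c1.png",np.vstack([a,b[:200+160]])[:600*2])
print(np.vstack([a,b]).shape)
cv2.imwrite("pics/c1.png",a); cv2.imwrite("pics/c2.png",b)
E
```

```text
dict_keys(['camera_matrix', 'pose'])
top red [190.7   1.3] [0, 0, 512, 5, 1495] [1.269 0.274 0.037]
top red [282.6  92.5] [278, 88, 10, 10, 67] [ 0.94  -0.036  0.037]
top red [337.1 132.1] [331, 126, 14, 13, 109] [ 0.799 -0.219  0.037]
top red [206.  133.9] [200, 128, 13, 13, 111] [0.8   0.228 0.037]
top red [211.5 161.9] [202, 153, 20, 19, 284] [0.704 0.21  0.037]
top red [267.9 186.4] [249, 153, 48, 70, 253] [0.617 0.022 0.037]
top red [ 61.7 158.1] [57, 156, 12, 5, 15] [0.726 0.711 0.037]
top red [ 99.6 199.2] [95, 195, 10, 10, 80] [0.585 0.584 0.037]
top red [427.4 212.2] [423, 210, 9, 6, 16] [ 0.519 -0.514  0.037]
top red [195.3 237.5] [190, 232, 11, 12, 94] [0.451 0.268 0.037]
top red [341.6 264.1] [336, 258, 13, 13, 106] [ 0.353 -0.217  0.037]
top red [207.9 266.5] [202, 260, 13, 14, 123] [0.355 0.227 0.037]
top red [459.3 311. ] [458, 307, 4, 9, 16] [ 0.189 -0.603  0.037]
top red [255.3 322.2] [250, 321, 12, 4, 19] [0.17  0.075 0.037]
top red [354. 324.] [347, 323, 15, 3, 23] [ 0.156 -0.25   0.037]
top red [242.  380.2] [239, 377, 7, 6, 19] [-0.013  0.122  0.037]
top yellow [
[... 2111 characters left out ...]
7]
side red [ 44.2 240.4] [41, 238, 7, 7, 21] [1.19  0.307 0.037]
side red [295.8 253.3] [290, 247, 13, 13, 134] [0.45  0.263 0.037]
side red [328.8 253.4] [321, 248, 16, 12, 124] [0.356 0.252 0.037]
side red [  6.5 302.5] [0, 294, 15, 20, 94] [1.201 0.514 0.037]
side yellow [298.  125.3] [269, 100, 61, 52, 2146] [ 0.484 -0.312  0.037]
side yellow [261.1 289.4] [254, 282, 15, 15, 169] [0.535 0.393 0.037]
side yellow [260.4 349.5] [255, 344, 12, 12, 118] [0.516 0.561 0.037]
side blue [214.5 153.2] [206, 116, 19, 79, 572] [ 0.763 -0.125  0.037]
side blue [300.7 287.8] [294, 281, 14, 14, 144] [0.429 0.375 0.037]
side green [278.8 275.7] [236, 237, 88, 79, 4404] [0.491 0.344 0.037]
(760, 800, 3)
```

View pics/c1.png

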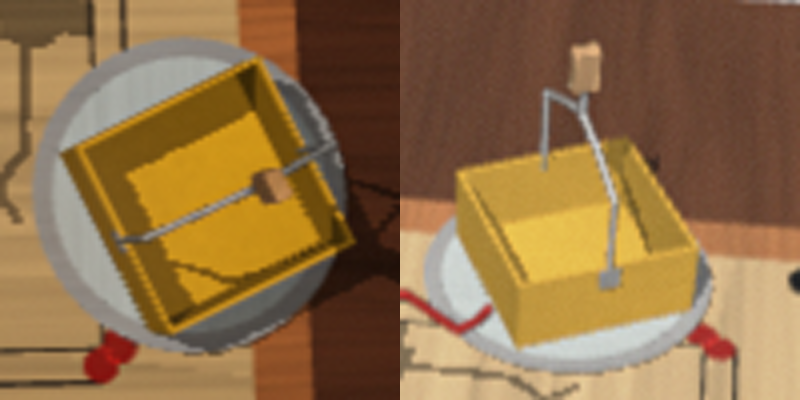

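View pics/c2.png

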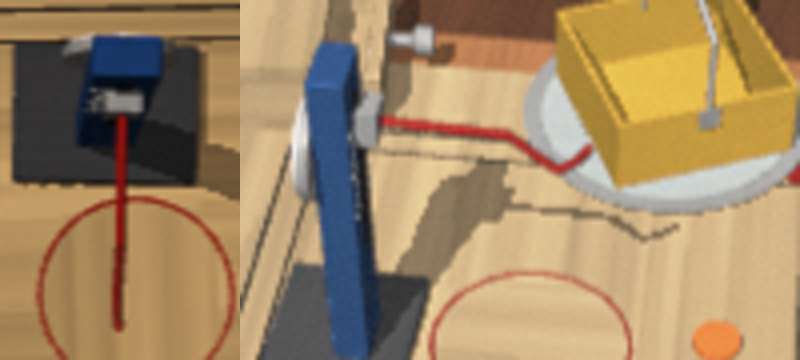

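The crops show the pail's rim corners clearly, and the hook tip at side (277.5,143) and top (269.5,207). I triangulate from those.

```bash
python3 - <<'E'
from h import *
c=[onz("top",p,.083) for p in ((379.5,189.5),(403,235.5),(357,258),(330.75,213))]
print(np.round(c,3),np.mean(c,0)); 
for i in range(4):
    e=c[(i+1)%4]-c[i]; print(np.linalg.norm(e),np.degrees(np.arctan2(e[1],e[0])))
print("grip",tri(("top",(315+272/4,175+184/4)),("side",(255+185/4,65+68/4))))
print("tip",tri(("top",(269.5,206.5)),("side",(277.5,143))))
print("postend",tri(("top",(270.5,153.7)),("side",(226.2,135.5))))
print("plate",onz("top",(315+191/4,175+196/4),.008))
# valley: given wire vertical plane from top
o,v=ray("side",(270.5,147.5)); 
print("valley at y", [(o+v*(y-o[1])/v[1]) for y in (.02,.03,.04)])
E
```

```text
[[ 0.595 -0.341  0.083]
 [ 0.443 -0.411  0.083]
 [ 0.373 -0.258  0.083]
 [ 0.521 -0.178  0.083]] [ 0.48295748 -0.29705846  0.083     ]
0.16745107790415692 -155.23448443083012
0.1685185897993467 114.2955992212336
0.16774917735722286 28.46378068378332
0.1793380332239699 -65.65968374966154
grip [ 0.48432018 -0.30149944  0.23494085]
tip [0.53256705 0.03193454 0.24837393]
postend [0.68525697 0.02552454 0.25577578]
plate [ 0.48530841 -0.30082688  0.008     ]
valley at y [array([0.55259745, 0.02      , 0.21754877]), array([0.55161552, 0.03      , 0.22667789]), array([0.55063358, 0.04      , 0.23580701])]
```

```bash
cat >> h.py <<'E'
from scipy.spatial.transform import Rotation as Ro
def Rdown(a):  # tool down, tool y at world angle a (deg)
    a=np.radians(a); y=np.array([np.cos(a),np.sin(a),0]); z=np.array([0,0,-1.]); return np.column_stack([np.cross(y,z),y,z])
def plan(wps,open_,p=None,R=None):
    """wps: list of (xyz, yaw, rows); prints 7-number rows in rounded units; start = measured pose"""
    s=readout.read_state(); p=np.array(s["position"]) if p is None else p; R=np.array(s["tcp_rot"]) if R is None else R
    out=[]
    for xyz,yaw,n in wps:
        Rt=Rdown(yaw); xyz=np.array(xyz,float)
        need=max(np.linalg.norm(xyz-p)/.05,np.degrees(Ro.from_matrix(R.T@Rt).magnitude())/8.59); 
        if n<need: print("need rows",need,"given",n)
        for k in range(n,0,-1):
            dr=np.round(Ro.from_matrix(R.T@Rt).as_rotvec(degrees=True)/k,1)
            ds=np.round(R.T@(xyz-p)*100/k,1 if k>1 else 2)
            out.append([*dr.tolist(),*ds.tolist(),open_])
            p=p+R@ds/100; R=R@Ro.from_rotvec(dr,degrees=True).as_matrix()
    for i in range(0,len(out),5): print(str([out[i:i+5]]).replace(" ","").replace(".0,",",").replace("-0,","0,"))
    return p,R
def st():
    s=readout.read_state(); y=s["tcp_rot"][:,1]
    print("t%.1f"%s["time_s"],np.round(s["position"],4),"yaw %.1f"%np.degrees(np.arctan2(y[1],y[0])),"F",np.round(s["force"],1),"op %.3f"%s["opening"])
E
python3 - <<'E'
from h import *
plan([((.429,.377,.19),51,10)],.4)
E
```

```text
[[[0,0,2.2,-3,-1.4,0,0.4],[0,0,2.2,-3.1,-1.3,0,0.4],[0,0,2.2,-3.1,-1.2,0,0.4],[0,0,2.2,-3.1,-1,0,0.4],[0,0,2.2,-3.2,-0.9,0,0.4]]]
[[[0,0,2.2,-3.2,-0.8,0,0.4],[0,0,2.2,-3.3,-0.7,0,0.4],[0,0,2.2,-3.3,-0.5,0,0.4],[0,0,2.3,-3.3,-0.4,0,0.4],[0,0,2.2,-3.25,-0.32,0.05,0.4]]]
```

>>> send_rows([
  [[0,0,2.2,-3,-1.4,0,0.4],[0,0,2.2,-3.1,-1.3,0,0.4],[0,0,2.2,-3.1,-1.2,0,0.4],[0,0,2.2,-3.1,-1,0,0.4],[0,0,2.2,-3.2,-0.9,0,0.4]],
])

```text
time_s: 1.9
position: [0.306, 0.4867, 0.1907]
tcp_rot: [[-0.883, 0.469, 0.0], [0.469, 0.883, 0.0], [-0.0, 0.0, -1.0]]
force: [-0.3, 0.9, 0.3]
opening: 0.717
```

>>> send_rows([
  [[0,0,2.2,-3.2,-0.8,0,0.4],[0,0,2.2,-3.3,-0.7,0,0.4],[0,0,2.2,-3.3,-0.5,0,0.4],[0,0,2.3,-3.3,-0.4,0,0.4],[0,0,2.2,-3.25,-0.32,0.05,0.4]],
])

```text
time_s: 2.4
position: [0.4302, 0.3761, 0.1903]
tcp_rot: [[-0.776, 0.631, 0.001], [0.631, 0.776, 0.0], [-0.0, 0.001, -1.0]]
force: [0.1, -0.6, 0.2]
opening: 0.701
```

```bash
python3 - <<'E'
from h import *
st()
cm=camera_model("wrist"); im=capture("wrist"); cv2.imwrite("pics/w1.png",im); st()
print(np.round(cm["pose"],3).tolist(),np.array(cm["camera_matrix"]).tolist())
for c in ("blue","red","yellow"):
    for ce,s in blobs(im,c,amin=100): print(c,np.round(ce,1),s.tolist(),np.round(onz("wrist",ce,.037,cm),4))
E
```

```text
t2.4 [0.4302 0.3761 0.1903] yaw 50.9 F [ 0.1 -0.6  0.2] op 0.701
t2.5 [0.4346 0.373  0.1902] yaw 50.7 F [ 1.3 -0.7  0. ] op 0.701
[[0.631, -0.738, -0.238, 0.365], [0.776, 0.601, 0.192, 0.429], [0.002, -0.306, 0.952, 0.385], [0.0, 0.0, 0.0, 1.0]] [[312.8449982676567, 0.0, 255.75877609004326], [0.0, 312.8449982676567, 191.7084384037823], [0.0, 0.0, 1.0]]
blue [251.  169.4] [240, 154, 30, 30, 421] [0.4277 0.3718 0.037 ]
red [127.5 188.1] [106, 177, 44, 24, 750] [0.3543 0.2464 0.037 ]
red [200.1 234.1] [181, 223, 31, 29, 355] [0.4512 0.2722 0.037 ]
yellow [418.7 129.3] [405, 117, 29, 26, 587] [0.5091 0.5433 0.037 ]
yellow [322.8 223.6] [306, 211, 33, 30, 640] [0.5344 0.3964 0.037 ]
yellow [134. 290.] [125, 264, 21, 55, 440] [0.4561 0.1521 0.037 ]
yellow [379.3 291.3] [367, 264, 22, 54, 484] [0.6592 0.3978 0.037 ]
yellow [353.7 341.7] [180, 330, 331, 21, 3280] [0.7062 0.3267 0.037 ]
```

View pics/w1.png

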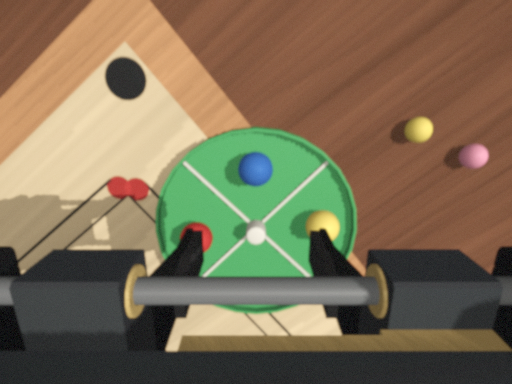

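Wrist view: blue at (255,169), red (197,237), yellow (322,224) and the carousel knob (256,233). This agrees with the fixed cameras. I let the arm settle, then descend.

>>> send_rows([
  [[0,0,0,0,0,0,0.4],[0,0,0,0,0,0,0.4],[0,0,0,0,0,0,0.4],[0,0,0,0,0,0,0.4],[0,0,0,0,0,0,0.4]],
])

```text
time_s: 2.95
position: [0.4282, 0.3777, 0.1901]
tcp_rot: [[-0.778, 0.628, -0.0], [0.628, 0.778, 0.0], [0.0, 0.0, -1.0]]
force: [0.1, -0.3, 0.3]
opening: 0.702
```

```bash
python3 - <<'E'
from h import *
st()
cm=camera_model("wrist"); im=capture("wrist")
for c in ("blue","red","yellow"):
    for ce,s in blobs(im,c,amin=100): print(c,np.round(ce,1),s.tolist(),np.round(onz("wrist",(s[0]+s[2]/2-.5,s[1]+s[3]/2-.5),.037,cm),4))
plan([((.429,.376,.060),51,5),((.429,.376,.026),51,5)],.4)
E
```

```text
t3.0 [0.4282 0.3777 0.1901] yaw 51.1 F [ 0.1 -0.3  0.3] op 0.702
blue [251.8 170.3] [240, 155, 30, 31, 447] [0.4287 0.376  0.037 ]
red [127.7 188.9] [106, 178, 44, 24, 754] [0.3539 0.2464 0.037 ]
red [200.9 235.3] [181, 224, 31, 29, 333] [0.4502 0.2664 0.037 ]
yellow [418.8 131. ] [405, 119, 29, 25, 584] [0.5082 0.5443 0.037 ]
yellow [322.9 224.6] [306, 212, 33, 30, 624] [0.5347 0.3953 0.037 ]
yellow [134.2 289.8] [125, 264, 21, 55, 428] [0.4566 0.1537 0.037 ]
yellow [379.3 291.4] [367, 264, 21, 54, 462] [0.6538 0.3985 0.037 ]
yellow [354.3 341.6] [180, 330, 331, 21, 3259] [0.694  0.3215 0.037 ]
[[[0,0,0,0,0,2.6,0.4],[0,0,0,0,0,2.6,0.4],[0,0,0,-0.1,0,2.6,0.4],[0,0,0,0,0,2.6,0.4],[0,0,0.1,-0.05,-0.09,2.61,0.4]]]
[[[0,0,0,0,0,0.7,0.4],[0,0,0,0,0,0.7,0.4],[0,0,0,0,0,0.7,0.4],[0,0,0,0,0,0.7,0.4],[0,0,0,0,0,0.6,0.4]]]
```

>>> send_rows([
  [[0,0,0,0,0,2.6,0.4],[0,0,0,0,0,2.6,0.4],[0,0,0,-0.1,0,2.6,0.4],[0,0,0,0,0,2.6,0.4],[0,0,0,0,-0.1,2.6,0.4]],
])

```text
time_s: 3.5
position: [0.4292, 0.3761, 0.0592]
tcp_rot: [[-0.778, 0.629, 0.001], [0.629, 0.778, 0.0], [-0.0, 0.001, -1.0]]
force: [1.5, 0.9, 0.6]
opening: 0.7
```

>>> send_rows([
  [[0,0,0,0,0,1,0.4],[0,0,0,0,0,1,0.4],[0,0,0,0,0,1,0.4],[0,0,0,0,0,0.4,0.4],[0,0,0,0,0,0,0.4]],
])

```text
time_s: 4.0
position: [0.4292, 0.3757, 0.026]
tcp_rot: [[-0.777, 0.629, -0.0], [0.629, 0.777, 0.0], [0.0, -0.0, -1.0]]
force: [0.6, -0.2, 0.3]
opening: 0.7
```

>>> send_rows([
  [[0,0,0,0,0,0,0.2],[0,0,0,0,0,0,0],[0,0,0,0,0,0,-0.2],[0,0,0,0,0,0,-0.4],[0,0,0,0,0,0,-0.4]],
])

```text
time_s: 4.5
position: [0.4293, 0.3757, 0.0263]
tcp_rot: [[-0.777, 0.629, 0.0], [0.629, 0.777, 0.0], [-0.0, 0.0, -1.0]]
force: [-0.8, 0.4, 0.5]
opening: 0.351
```

```bash
python3 - <<'E'
from h import *
st()
E
```

```text
t4.5 [0.4293 0.3757 0.0263] yaw 51.0 F [-0.8  0.4  0.5] op 0.351
```

>>> send_rows([
  [[0,0,0,0,0,0,-1],[0,0,0,0,0,0,-1],[0,0,0,0,0,0,-1],[0,0,0,0,0,0,-1],[0,0,0,0,0,0,-1]],
])

```text
time_s: 5.0
position: [0.4291, 0.3756, 0.026]
tcp_rot: [[-0.777, 0.629, -0.0], [0.629, 0.777, -0.0], [0.0, -0.0, -1.0]]
force: [-0.1, 0.0, -1.1]
opening: 0.019
```

```bash
python3 - <<'E'
from h import *
st()
im=capture("wrist");cv2.imwrite("pics/w2.png",im)
for c in ("blue",):
    for ce,s in blobs(im,c,amin=50): print(c,np.round(ce,1),s.tolist(),np.round(onz("wrist",(s[0]+s[2]/2-.5,s[1]+s[3]/2-.5),.037),4))
E
```

```text
t5.0 [0.4291 0.3756 0.026 ] yaw 51.0 F [-0.1  0.  -1.1] op 0.019
blue [255.8 223. ] [228, 200, 58, 59, 1661] [0.4295 0.3762 0.037 ]
```

View pics/w2.png

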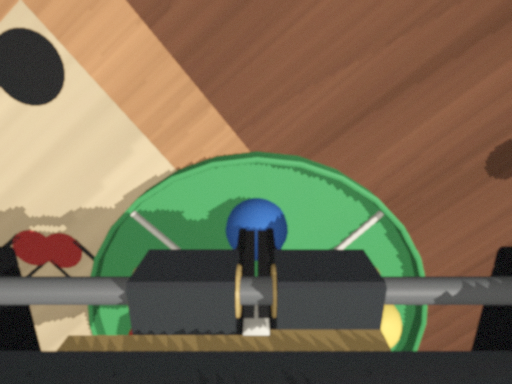

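```bash
python3 - <<'E'
from h import *
s=readout.read_state();p=s["position"];R=s["tcp_rot"];cm=camera_model("wrist")
for d in (0,.019,.04,.07,.1): print(d,proj("wrist",p-R[:,2]*d,cm))
print((R.T@(cm["pose"][:3,3]-p)).round(4), (R.T@cm["pose"][:3,:3]).round(3))
for X in ((.4292,.376,.037),(.4292,.376,.057)): print(proj("wrist",X,cm))
capture("side");capture("top")
for n in("side","top"):
  im=capture(n);cv2.imwrite(f"pics/{n}2.png",im)
  for ce,q in blobs(im,"blue"): print(n,ce,q,onz(n,ce,.037))
a=cv2.imread("pics/side2.png");x,y=[int(v) for v in proj("side",p)]
b=cv2.imread("pics/top2.png");u,v=[int(v) for v in proj("top",p)]
cr=lambda im,x,y:cv2.resize(im[y-40:y+40,x-40:x+40],None,fx=5,fy=5,interpolation=cv2.INTER_CUBIC)
cv2.imwrite("pics/c3.png",np.hstack([cr(a,x,y-15),cr(b,u,v)]))
E
```

```text
0 (np.float64(255.31928351211522), np.float64(222.26883985773566))
0.019 (np.float64(255.31276798125), np.float64(234.56226766435347))
0.04 (np.float64(255.30397964899112), np.float64(251.143990688918))
0.07 (np.float64(255.28719892961604), np.float64(282.8056567062561))
0.1 (np.float64(255.26213240331597), np.float64(330.10088679681917))
[ 8.410e-02  1.000e-04 -1.945e-01] [[-0.001  0.952  0.306]
 [ 1.     0.001 -0.001]
 [-0.001  0.306 -0.952]]
(np.float64(255.87463005214113), np.float64(228.8508611151721))
(np.float64(255.92292685932145), np.float64(243.29947861975114))
side [213.51312649 143.13603819] [206 116  17  59 419] [ 0.77653482 -0.17602178  0.037     ]
side [217.06122449 183.34013605] [211 171  14  24 147] [0.72724352 0.01706502 0.037     ]
side [301.55813953 289.58139535] [295 285  13  10  86] [0.42588748 0.38021302 0.037     ]
top [271.03954802 138.71186441] [262 134  19  10 177] [0.77999566 0.00745894 0.037     ]
```

View pics/c3.png

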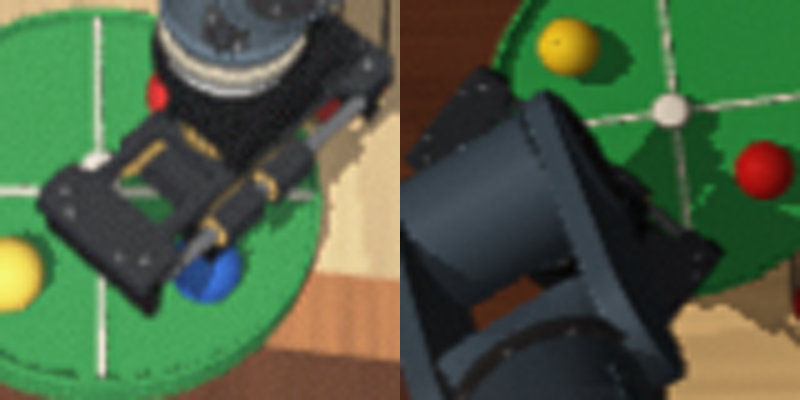

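```bash
python3 - <<'E'
from h import *
s=readout.read_state();p=s["position"];R=s["tcp_rot"];cm=camera_model("wrist")
for x in (-.0095,0,.0095):
  print(x,[(d,round(proj("wrist",p-R[:,2]*d+R[:,0]*x,cm)[1])) for d in (0,.01,.02,.03,.04,.05)])
im=cv2.imread("pics/w2.png")
cv2.imwrite("pics/c4.png",cv2.resize(im[190:340,180:340],None,fx=4,fy=4,interpolation=cv2.INTER_CUBIC))
E
```

```text
-0.0095 [(0, 235), (0.01, 242), (0.02, 249), (0.03, 257), (0.04, 266), (0.05, 276)]
0 [(0, 222), (0.01, 228), (0.02, 235), (0.03, 243), (0.04, 251), (0.05, 260)]
0.0095 [(0, 209), (0.01, 215), (0.02, 221), (0.03, 228), (0.04, 235), (0.05, 244)]
```

View pics/c4.png

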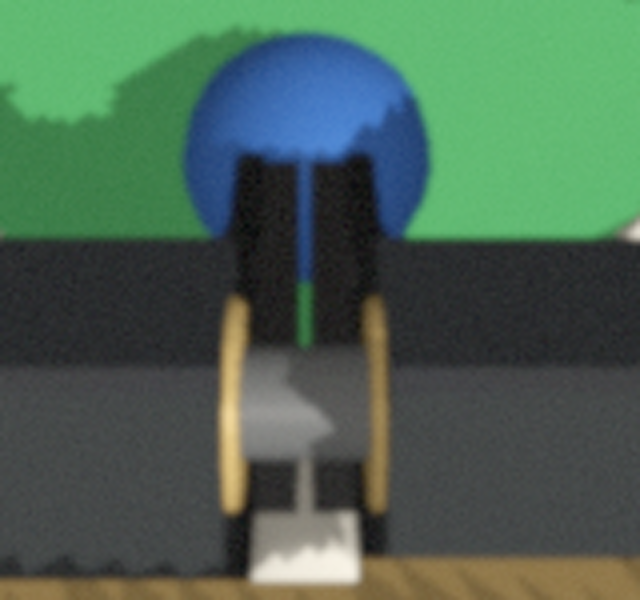

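>>> send_rows([
  [[0,0,0,0,0,-2,-1],[0,0,0,0,0,-3,-1],[0,0,0,0,0,-3,-1],[0,0,0,0,0,-2,-1],[0,0,0,0,0,0,-1]],
])

```text
time_s: 5.75
position: [0.4312, 0.3769, 0.1291]
tcp_rot: [[-0.777, 0.629, 0.006], [0.629, 0.777, 0.004], [-0.002, 0.007, -1.0]]
force: [0.5, 0.1, 1.1]
opening: 0.003
```

```bash
python3 - <<'E'
from h import *
st(); s=readout.read_state();p=s["position"]
w=capture("wrist");a=capture("side")
x,y=proj("side",p);print("tcp in side",x,y)
for ce,q in blobs(w,"blue",amin=50): print(ce,q,onz("wrist",ce,.037))
x,y=int(x),int(y);c=cv2.resize(a[y-50:y+30,x-40:x+40],(600,600),interpolation=cv2.INTER_CUBIC)
cv2.circle(c,(300,375),3,(255,0,255),-1)
cv2.imwrite("pics/c5.png",c)
E
```

```text
t5.8 [0.4312 0.3769 0.1291] yaw 51.0 F [0.5 0.1 1.1] op 0.003
tcp in side 301.73707374971184 269.5409474186855
[248.15797546 182.34202454] [235 164  35  38 652] [0.42290605 0.37174254 0.037     ]
```

View pics/c5.png

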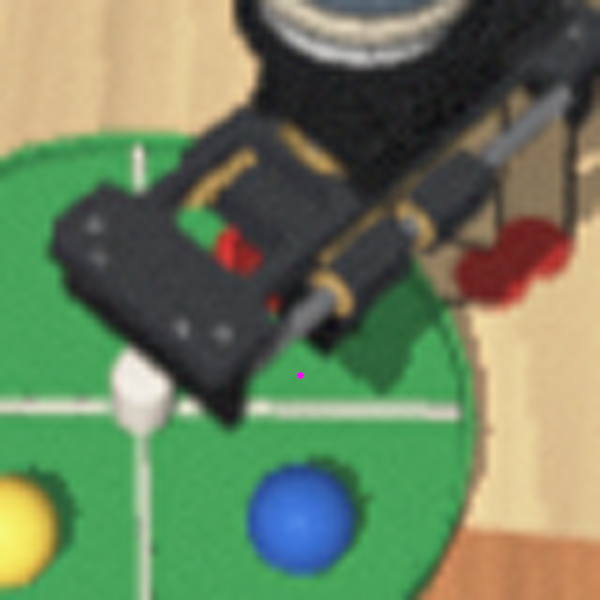

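```bash
python3 - <<'E'
from h import *
st()
s=readout.read_state();p=s["position"];R=s["tcp_rot"]
w=capture("wrist");a=capture("side"); st()
x,y=proj("side",p);x,y=int(x),int(y)
c=cv2.resize(a[y-30:y+20,x-25:x+25],(400,400),interpolation=cv2.INTER_CUBIC)
print(x,y,proj("side",p))
for d in (0,.01,.02,.03,.04,.07):
  for yy in (-.012,.012):
    for xx in (-.0095,.0095):
      q=proj("side",p-R[:,2]*d+R[:,1]*yy+R[:,0]*xx); cv2.circle(c,(int((q[0]-x+25.5)*8),int((q[1]-y+30.5)*8)),2,[(255,0,255),(0,255,255),(255,255,0),(0,0,255),(255,255,255),(0,255,0)][[0,.01,.02,.03,.04,.07].index(d)],-1)
c2=cv2.resize(w[190:290,205:305],(400,400),interpolation=cv2.INTER_CUBIC)
for d,col in ((0,(255,0,255)),(.01,(0,255,255)),(.02,(255,255,0)),(.03,(0,0,255)),(.04,(255,255,255)),(.07,(0,255,0))):
  for yy in (-.012,.012):
    for xx in (-.0095,.0095):
      q=proj("wrist",p-R[:,2]*d+R[:,1]*yy+R[:,0]*xx); cv2.circle(c2,(int((q[0]-205)*4),int((q[1]-190)*4)),2,col,-1)
cv2.imwrite("pics/c6.png",np.hstack([c,c2]))
E
```

```text
t5.8 [0.429  0.3755 0.126 ] yaw 51.0 F [ 0.2  0.6 -0.3] op 0.008
t6.0 [0.4281 0.375  0.1248] yaw 51.0 F [0.5 0.  0.1] op 0.004
302 269 (np.float64(302.55430712020035), np.float64(269.8282219661244))
```

View pics/c6.png

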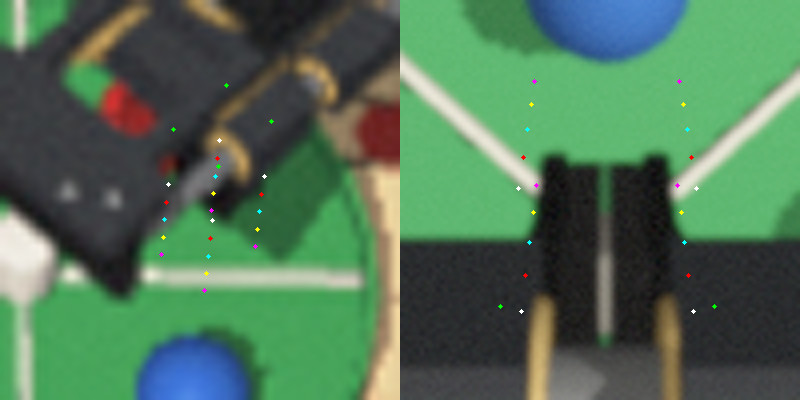

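The overlays show the real fingertips 2–3 cm short of the reported TCP, so the jaws closed above the candy; the candy itself is untouched. I'll measure that offset by lowering the open fingers around blue in small steps until they touch the floor.

>>> send_rows([
  [[0,0,0,0,0,0,0.4],[0,0,0,0,0,0,0.4],[0,0,0,0,0,0,0.4],[0,0,0,0,0,1,0.4],[0,0,0,0,0,1,0.4]],
])

```text
time_s: 6.45
position: [0.4292, 0.3757, 0.1053]
tcp_rot: [[-0.777, 0.629, 0.0], [0.629, 0.777, 0.0], [-0.0, 0.0, -1.0]]
force: [-0.2, 0.0, -1.1]
opening: 0.373
```

>>> send_rows([
  [[0,0,0,0,0,2,0.4],[0,0,0,0,0,2,0.4],[0,0,0,0,0,2,0.4],[0,0,0,0,0,2,0.4],[0,0,0,0,0,0,0.4]],
])

```text
time_s: 6.95
position: [0.4267, 0.3741, 0.0228]
tcp_rot: [[-0.777, 0.629, -0.006], [0.629, 0.777, -0.004], [0.003, -0.007, -1.0]]
force: [-0.8, 0.6, 0.7]
opening: 0.689
```

>>> send_rows([
  [[0,0,0,0,0,0.5,0.4],[0,0,0,0,0,0.5,0.4],[0,0,0,0,0,0.5,0.4],[0,0,0,0,0,0.3,0.4],[0,0,0,0,0,0,0.4]],
])

```text
time_s: 7.45
position: [0.429, 0.3755, 0.008]
tcp_rot: [[-0.777, 0.629, -0.0], [0.629, 0.777, -0.0], [0.0, -0.0, -1.0]]
force: [-0.2, 0.1, -0.5]
opening: 0.699
```

```bash
python3 - <<'E'
from h import *
st()
E
```

```text
t7.5 [0.429  0.3755 0.008 ] yaw 51.0 F [-0.2  0.1 -0.5] op 0.699
```

Already 12 mm below the nominal floor with no contact, so the offset is real. I continue in fine steps.

>>> send_rows([
  [[0,0,0,0,0,0.2,0.4],[0,0,0,0,0,0.2,0.4],[0,0,0,0,0,0.2,0.4],[0,0,0,0,0,0.1,0.4],[0,0,0,0,0,0,0.4]],
])

```text
time_s: 7.95
position: [0.4291, 0.3755, 0.0009]
tcp_rot: [[-0.777, 0.629, -0.0], [0.629, 0.777, -0.0], [0.0, -0.0, -1.0]]
force: [0.3, 0.0, 0.6]
opening: 0.701
```

```bash
python3 - <<'E'
from h import *
st()
w=capture("wrist")
for ce,q in blobs(w,"blue",amin=50): print(ce,q,onz("wrist",(q[0]+q[2]/2-.5,q[1]+q[3]/2-.5),.037))
cv2.imwrite("pics/w3.png",w)
E
```

```text
t8.0 [0.4291 0.3755 0.0009] yaw 51.0 F [0.3 0.  0.6] op 0.701
[256.63271876 246.78753292] [ 223  214   68   63 3417] [0.42817128 0.37719187 0.037     ]
```

View pics/w3.png

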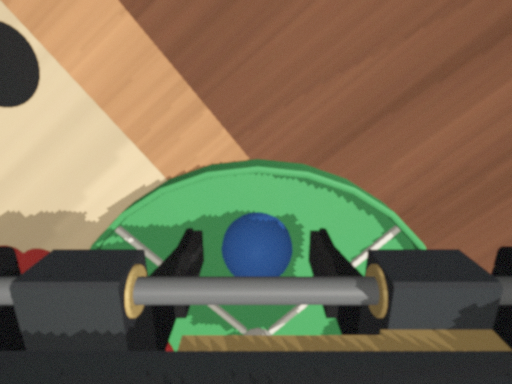

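Blue now sits between the fingertips (256,247; tips at row 230). I lower a little further.

>>> send_rows([
  [[0,0,0,0,0,0.2,0.4],[0,0,0,0,0,0.2,0.4],[0,0,0,0,0,0.2,0.4],[0,0,0,0,0,0.1,0.4],[0,0,0,0,0,0,0.4]],
])

```text
time_s: 8.5
position: [0.429, 0.3755, -0.0062]
tcp_rot: [[-0.777, 0.629, -0.0], [0.629, 0.777, -0.0], [0.0, -0.0, -1.0]]
force: [0.3, 0.6, 0.2]
opening: 0.7
```

>>> send_rows([
  [[0,0,0,0,0,0.1,0.4],[0,0,0,0,0,0.1,0.4],[0,0,0,0,0,0.1,0.4],[0,0,0,0,0,0,0.4],[0,0,0,0,0,0,0.4]],
])

```text
time_s: 9.0
position: [0.4291, 0.3756, -0.009]
tcp_rot: [[-0.777, 0.629, -0.0], [0.629, 0.777, -0.0], [0.0, -0.0, -1.0]]
force: [0.7, -0.1, -0.5]
opening: 0.702
```

```bash
python3 - <<'E'
from h import *
st()
E
```

```text
t9.0 [ 0.4291  0.3756 -0.009 ] yaw 51.0 F [ 0.7 -0.1 -0.5] op 0.702
```

>>> send_rows([
  [[0,0,0,0,0,0.1,0.4],[0,0,0,0,0,0.1,0.4],[0,0,0,0,0,0,0.4],[0,0,0,0,0,0,0.4],[0,0,0,0,0,0,0.4]],
])

```text
time_s: 9.5
position: [0.4292, 0.3756, -0.0109]
tcp_rot: [[-0.777, 0.629, 0.0], [0.629, 0.777, 0.0], [-0.0, 0.0, -1.0]]
force: [0.6, 0.1, 0.4]
opening: 0.696
```

>>> send_rows([
  [[0,0,0,0,0,0.1,0.4],[0,0,0,0,0,0.1,0.4],[0,0,0,0,0,0,0.4],[0,0,0,0,0,0,0.4],[0,0,0,0,0,0,0.4]],
])

```text
time_s: 10.0
position: [0.4293, 0.3757, -0.0116]
tcp_rot: [[-0.777, 0.629, 0.001], [0.629, 0.777, 0.0], [-0.0, 0.001, -1.0]]
force: [-1.3, -1.3, 8.3]
opening: 0.704
```

Floor contact at reported z ≈ -0.0113, so the true tip is about 31 mm above the reported TCP, matching the image estimate. I raise 8 mm and grip.

>>> send_rows([
  [[0,0,0,0,0,-0.4,0.4],[0,0,0,0,0,-0.4,0.4],[0,0,0,0,0,0,0.2],[0,0,0,0,0,0,0.1],[0,0,0,0,0,0,0]],
])

```text
time_s: 10.5
position: [0.429, 0.3755, -0.0052]
tcp_rot: [[-0.777, 0.629, -0.0], [0.629, 0.777, -0.0], [0.0, -0.0, -1.0]]
force: [0.2, -0.5, -0.2]
opening: 0.549
```

>>> send_rows([
  [[0,0,0,0,0,0,-0.2],[0,0,0,0,0,0,-0.4],[0,0,0,0,0,0,-0.6],[0,0,0,0,0,0,-0.8],[0,0,0,0,0,0,-0.8]],
])

```text
time_s: 11.0
position: [0.4291, 0.3756, -0.005]
tcp_rot: [[-0.777, 0.629, -0.0], [0.629, 0.777, -0.0], [0.0, -0.0, -1.0]]
force: [0.1, 0.7, -1.2]
opening: 0.434
```

>>> send_rows([
  [[0,0,0,0,0,-0.5,-0.8],[0,0,0,0,0,-1,-0.8],[0,0,0,0,0,-2,-0.8],[0,0,0,0,0,-4,-0.8],[0,0,0,0,0,-4.5,-0.8]],
])

```text
time_s: 11.5
position: [0.4282, 0.375, 0.1159]
tcp_rot: [[-0.777, 0.629, -0.002], [0.629, 0.777, -0.001], [0.001, -0.003, -1.0]]
force: [1.3, 1.0, -1.2]
opening: 0.436
```

```bash
python3 - <<'E'
from h import *
st()
print("to pail")
plan([((.45,.36,.269),48,4),((.449,-.355,.269),-65,16)],-.8)
E
```

```text
t11.5 [0.4282 0.375  0.1159] yaw 51.0 F [ 1.3  1.  -1.2] op 0.436
to pail
[[[0,0,0.7,-0.7,0,-3.8,-0.8],[0,0,0.8,-0.6,0.1,-3.8,-0.8],[-0.1,0,0.7,-0.7,0.1,-3.9,-0.8],[0,-0.1,0.8,-0.62,0.03,-3.81,-0.8],[0,0,7.1,-3,-3.3,0,-0.8]]]
[[[0,0,7.1,-3.4,-2.9,0,-0.8],[0,0,7.1,-3.7,-2.5,0,-0.8],[0,0,7.1,-4,-2,0,-0.8],[0,0,7,-4.2,-1.5,0,-0.8],[0,0,7.1,-4.4,-1,0,-0.8]]]
[[[0,0,7,-4.4,-0.4,0,-0.8],[0,0,7.1,-4.5,0.1,0,-0.8],[0,0,7,-4.4,0.7,0,-0.8],[0,0,7.1,-4.3,1.2,0,-0.8],[0,0,7,-4.1,1.7,0,-0.8]]]
[[[0,0,7.1,-3.9,2.2,0,-0.8],[0,0,7,-3.6,2.7,0,-0.8],[0,0,7.1,-3.3,3.1,0,-0.8],[0,0,7,-2.8,3.4,0,-0.8],[0.1,0,7.1,-2.43,3.76,0.09,-0.8]]]
```

>>> send_rows([
  [[0,0,0.7,-0.7,0,-3.8,-0.8],[0,0,0.8,-0.6,0.1,-3.8,-0.8],[0,0,0.7,-0.7,0.1,-3.9,-0.8],[0,0,0.8,-0.6,0,-3.8,-0.8],[0,0,7.1,-3,-3.3,0,-0.8]],
])

```text
time_s: 12.0
position: [0.4554, 0.3202, 0.2754]
tcp_rot: [[-0.656, 0.755, 0.016], [0.755, 0.655, 0.009], [-0.004, 0.018, -1.0]]
force: [0.5, -0.8, -0.7]
opening: 0.434
```

>>> send_rows([
  [[0,0,7.1,-3.4,-2.9,0,-0.8],[0,0,7.1,-3.7,-2.5,0,-0.8],[0,0,7.1,-4,-2,0,-0.8],[0,0,7,-4.2,-1.5,0,-0.8],[0,0,7.1,-4.4,-1,0,-0.8]],
])

```text
time_s: 12.5
position: [0.45, 0.0905, 0.269]
tcp_rot: [[-0.091, 0.996, 0.002], [0.996, 0.091, -0.0], [-0.0, 0.002, -1.0]]
force: [1.1, -0.1, -0.9]
opening: 0.437
```

>>> send_rows([
  [[0,0,7,-4.4,-0.4,0,-0.8],[0,0,7.1,-4.5,0.1,0,-0.8],[0,0,7,-4.4,0.7,0,-0.8],[0,0,7.1,-4.3,1.2,0,-0.8],[0,0,7,-4.1,1.7,0,-0.8]],
])

```text
time_s: 13.0
position: [0.4504, -0.1324, 0.269]
tcp_rot: [[0.5, 0.866, 0.001], [0.866, -0.5, -0.001], [0.0, 0.001, -1.0]]
force: [1.2, 0.7, -2.1]
opening: 0.434
```

>>> send_rows([
  [[0,0,7.1,-3.9,2.2,0,-0.8],[0,0,7,-3.6,2.7,0,-0.8],[0,0,7.1,-3.3,3.1,0,-0.8],[0,0,7,-2.8,3.4,0,-0.8],[0,0,7.1,-2.4,3.8,0,-0.8]],
])

```text
time_s: 13.5
position: [0.4493, -0.3562, 0.269]
tcp_rot: [[0.909, 0.418, 0.001], [0.418, -0.909, -0.0], [0.0, 0.001, -1.0]]
force: [0.0, -0.6, 0.0]
opening: 0.433
```

>>> send_rows([
  [[0,0,0,0,0,0,-0.8],[0,0,0,0,0,0,-0.8],[0,0,0,0,0,0,-0.8],[0,0,0,0,0,0,-0.8],[0,0,0,0,0,0,-0.8]],
])

```text
time_s: 14.0
position: [0.4501, -0.3534, 0.2684]
tcp_rot: [[0.905, 0.424, 0.0], [0.424, -0.905, 0.0], [0.0, 0.0, -1.0]]
force: [-0.2, -0.1, -1.2]
opening: 0.437
```

```bash
python3 - <<'E'
from h import *
st()
cm=camera_model("wrist");w=capture("wrist");cv2.imwrite("pics/w4.png",w)
for t in ("pail","pail_grip","pail_peak"):
  print(t,[(np.round(d["location"],3).tolist(),round(d["p"],2)) for d in spot_in("wrist",t)[:2]])
c=(.484,-.300);R=Rdown(-65)
o=w.copy()
for x in(-.085,.085):
  for y in(-.085,.085):
    q=proj("wrist",np.array([*c,.083])+R[:,0]*x+R[:,1]*y,cm);cv2.circle(o,(int(q[0]),int(q[1])),3,(255,0,255),-1)
for z in (.188,.233): q=proj("wrist",(*c,z),cm);cv2.circle(o,(int(q[0]),int(q[1])),3,(0,0,255),-1)
cv2.imwrite("pics/w4o.png",o)
E
```

```text
t14.0 [ 0.4501 -0.3534  0.2684] yaw -64.9 F [-0.2 -0.1 -1.2] op 0.437
pail [([0.489, -0.304, 0.012], 0.65)]
pail_grip [([0.487, -0.302, 0.008], 0.61)]
pail_peak [([0.489, -0.297, 0.015], 0.89)]
```

View pics/w4o.png

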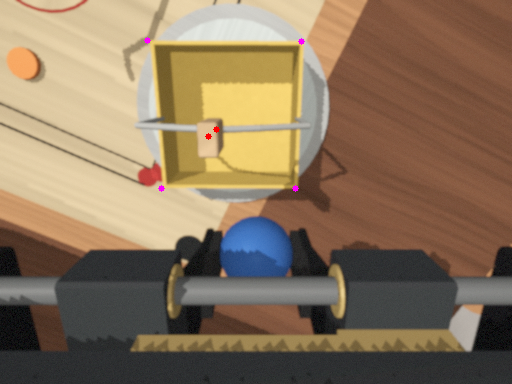

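Wrist view: the rim matches the predicted corners to about 2 mm, the ball is held centred at (256,250), and the yaw is right. The wrist camera sticks out on the tool's +x side, so I use the far half of the pail, where it faces away from the handle.

>>> send_rows([
  [[0,0,0,2.2,0,0,-0.8],[0,0,0,3.2,0,0,-0.8],[0,0,0,3.2,0.3,0,-0.8],[0,0,0,2.2,0,0,-0.8],[0,0,0,0,0,0,-0.8]],
])

```text
time_s: 14.7
position: [0.5515, -0.3103, 0.2678]
tcp_rot: [[0.905, 0.426, 0.001], [0.426, -0.905, 0.0], [0.001, 0.0, -1.0]]
force: [-1.6, 0.3, -0.1]
opening: 0.436
```

>>> send_rows([
  [[0,0,0,0,0,2.5,-0.8],[0,0,0,0,0,3,-0.8],[0,0,0,0,0,3,-0.8],[0,0,0,0,0,2.5,-0.8],[0,0,0,0,0,0,-0.8]],
])

```text
time_s: 15.2
position: [0.5456, -0.3101, 0.1541]
tcp_rot: [[0.906, 0.422, -0.008], [0.422, -0.906, 0.006], [-0.005, -0.008, -1.0]]
force: [-1.3, 0.3, -0.0]
opening: 0.436
```

```bash
python3 - <<'E'
from h import *
st()
p=readout.read_state()["position"];print((Rdown(-65).T@(p-np.array([.485,-.302,0]))).round(4))
plan([((.5496,-.3104,.03),-65,5),((.5496,-.3104,-.012),-65,5)],-.8)
E
```

```text
t15.2 [ 0.5456 -0.3101  0.1541] yaw -65.0 F [-1.3  0.3 -0. ] op 0.436
[ 0.0515  0.0329 -0.1541]
[[[-0.1,0.1,0,0.1,0.1,2.5,-0.8],[-0.1,0,0,0.1,0,2.5,-0.8],[-0.1,0.1,0,0.1,0.1,2.5,-0.8],[-0.1,0,0,0,0,2.5,-0.8],[-0.1,0.1,0,0.08,0.06,2.41,-0.8]]]
[[[0,0,0,0,0,0.8,-0.8],[0,0,0,0,0,0.8,-0.8],[0,0,0,0,0,0.9,-0.8],[0,0,0,0,0,0.8,-0.8],[0,0,0,0,0,0.9,-0.8]]]
```

>>> send_rows([
  [[0,0,0,0,0,2.5,-0.8],[0,0,0,0,0,3,-0.8],[0,0,0,0,0,3,-0.8],[0,0,0,0,0,2.5,-0.8],[0,0,0,0,0,1.5,-0.8]],
])

```text
time_s: 15.7
position: [0.5486, -0.3122, 0.0326]
tcp_rot: [[0.906, 0.423, -0.001], [0.423, -0.906, 0.0], [-0.001, -0.001, -1.0]]
force: [0.7, -0.8, -0.4]
opening: 0.437
```

>>> send_rows([
  [[0,0,0,0,0,1,-0.8],[0,0,0,0,0,1,-0.8],[0,0,0,0,0,0.6,-0.8],[0,0,0,0,0,0.4,-0.8],[0,0,0,0,0,0,-0.8]],
])

```text
time_s: 16.2
position: [0.5491, -0.3118, 0.003]
tcp_rot: [[0.906, 0.423, -0.0], [0.423, -0.906, 0.0], [-0.0, -0.0, -1.0]]
force: [0.0, -0.5, -0.9]
opening: 0.435
```

>>> send_rows([
  [[0,0,0,0,0,0.2,-0.8],[0,0,0,0,0,0.1,-0.8],[0,0,0,0,0,0,-0.8],[0,0,0,0,0,0,-0.8],[0,0,0,0,0,0,-0.8]],
])

```text
time_s: 16.7
position: [0.5491, -0.3119, 0.0002]
tcp_rot: [[0.906, 0.423, 0.0], [0.423, -0.906, -0.0], [0.0, 0.0, -1.0]]
force: [0.0, -0.3, -0.6]
opening: 0.435
```

```bash
python3 - <<'E'
from h import *
st()
p=readout.read_state()["position"];print((Rdown(-65).T@(p-np.array([.485,-.302,0]))).round(4))
E
```

```text
t16.7 [ 5.491e-01 -3.119e-01  2.000e-04] yaw -65.0 F [ 0.  -0.3 -0.6] op 0.435
[ 0.054   0.0361 -0.0002]
```

>>> send_rows([
  [[0,0,0,0,0,0.4,-0.8],[0,0,0,0,0,0.3,-0.8],[0,0,0,0,0,0.2,-0.8],[0,0,0,0,0,0.2,-0.8],[0,0,0,0,0,0,-0.8]],
])

```text
time_s: 17.2
position: [0.5488, -0.3116, -0.0114]
tcp_rot: [[0.906, 0.423, -0.001], [0.423, -0.906, 0.001], [-0.0, -0.001, -1.0]]
force: [0.0, 0.2, -1.1]
opening: 0.433
```

>>> send_rows([
  [[0,0,0,0,0,0.1,-0.8],[0,0,0,0,0,0.1,-0.8],[0,0,0,0,0,0,-0.8],[0,0,0,0,0,0,-0.8],[0,0,0,0,0,0,-0.8]],
])

```text
time_s: 17.7
position: [0.5491, -0.3119, -0.0129]
tcp_rot: [[0.906, 0.423, 0.0], [0.423, -0.906, -0.0], [0.0, 0.0, -1.0]]
force: [0.9, 0.4, -0.7]
opening: 0.439
```

>>> send_rows([
  [[0,0,0,0,0,0.1,-0.8],[0,0,0,0,0,0,-0.8],[0,0,0,0,0,0,-0.8],[0,0,0,0,0,0,-0.8],[0,0,0,0,0,0,-0.8]],
])

```text
time_s: 18.2
position: [0.5492, -0.3119, -0.0132]
tcp_rot: [[0.906, 0.423, 0.0], [0.423, -0.906, -0.0], [0.0, 0.0, -1.0]]
force: [-1.4, 0.1, 5.7]
opening: 0.436
```

>>> send_rows([
  [[0,0,0,0,0,0,-0.1],[0,0,0,0,0,0,0],[0,0,0,0,0,0,0.06],[0,0,0,0,0,0,0.06],[0,0,0,0,0,0,0.06]],
])

```text
time_s: 18.7
position: [0.549, -0.3117, -0.0143]
tcp_rot: [[0.906, 0.423, -0.0], [0.423, -0.906, 0.0], [-0.0, -0.0, -1.0]]
force: [0.3, -0.8, 0.8]
opening: 0.527
```

>>> send_rows([
  [[0,0,0,0,0,-0.5,0.06],[0,0,0,0,0,-1,0.06],[0,0,0,0,0,-1.5,0.06],[0,0,0,0,0,-3,0.06],[0,0,0,0,0,-4,0.06]],
])

```text
time_s: 19.2
position: [0.5481, -0.3111, 0.0867]
tcp_rot: [[0.906, 0.423, -0.002], [0.423, -0.906, 0.002], [-0.001, -0.003, -1.0]]
force: [0.1, -1.3, -0.2]
opening: 0.53
```

>>> send_rows([
  [[0,0,0,0,0,-4,0.06],[0,0,0,0,0,-4,0.06],[0,0,0,0,0,-4,0.06],[0,0,0,0,0,-4,0.06],[0,0,0,0,0,-2,0.06]],
])

```text
time_s: 19.7
position: [0.5505, -0.3128, 0.2724]
tcp_rot: [[0.906, 0.423, 0.007], [0.423, -0.906, -0.006], [0.004, 0.008, -1.0]]
force: [0.2, -0.4, -0.3]
opening: 0.531
```

```bash
python3 - <<'E'
from h import *
st()
w=capture("wrist");t=capture("top");s=capture("side")
cv2.imwrite("pics/x.png",np.vstack([np.hstack([w,t])]))
for n,im in (("wrist",w),("top",t),("side",s)):
  for c in ("blue","red","yellow"):
    for ce,q in blobs(im,c,amin=40):
      X=onz(n,(q[0]+q[2]/2-.5,q[1]+q[3]/2-.5),.037)
      if q[4]<2500 and (np.linalg.norm(X[:2]-[.492,.325])<.16 or np.linalg.norm(X[:2]-[.485,-.3])<.14): print(n,c,ce.round(1),q,X.round(4))
plan([((.4503,.2667,.28),-35,15),((.4503,.2667,.16),-35,5)],.4)
E
```

```text
t19.7 [ 0.5505 -0.3128  0.2724] yaw -65.0 F [ 0.2 -0.4 -0.3] op 0.531
wrist blue [253.7 155.2] [241 145  25  23 413] [ 0.5495 -0.3097  0.037 ]
wrist red [151.1 240.9] [141 233  22  17 292] [ 0.3679 -0.2256  0.037 ]
wrist yellow [257.5 249.8] [ 220  232   70   31 1659] [ 0.4238 -0.3703  0.037 ]
wrist yellow [176.2 248.8] [164 236  30  29 526] [ 0.3708 -0.2677  0.037 ]
top blue [366.1 204.8] [362 200  10  10  76] [ 0.5497 -0.3087  0.037 ]
top red [195.3 237.5] [190 232  11  12  94] [0.4513 0.2686 0.037 ]
top yellow [357.5 216.4] [333 196  45  38 657] [ 0.5168 -0.2684  0.037 ]
top yellow [156.3 212.9] [151 208  12  11 110] [0.5353 0.3955 0.037 ]
top yellow [364.  240.1] [346 226  33  33 463] [ 0.4243 -0.2881  0.037 ]
side red [295.8 253.4] [290 247  13  13 133] [0.4496 0.2621 0.037 ]
side red [328.8 253.4] [321 248  16  12 124] [0.3564 0.2526 0.037 ]
side yellow [298.5 125.3] [ 269  100   61   52 2092] [ 0.4802 -0.311   0.037 ]
side yellow [261.1 289.4] [254 283  15  14 169] [0.5352 0.3932 0.037 ]
[[[0,0,-2,1,-3.8,-0.1,0.4],[0,0,-2,1.2,-3.7,-0.1,0.4],[0,0,-2,1.3,-3.7,-0.1,0.4],[0,0,-2,1.4,-3.7,-0.1,0.4],[0,0,-2,1.5,-3.6,-0.1,0.4]]]
[[[0,0,-2,1.7,-3.5,-0.1,0.4],[0,0,-2,1.8,-3.5,-0.1,0.4],[0,0,-2,1.9,-3.4,-0.1,0.4],[0,0,-2,2,-3.3,-0.1,0.4],[0.1,0,-2,2.2,-3.3,-0.1,0.4]]]
[[[0,0,-2,2.3,-3.2,-0.1,0.4],[0.1,0,-2,2.4,-3.1,-0.1,0.4],[0,0,-2,2.5,-3,0,0.4],[0.1,0,-2,2.5,-3,0,0.4],[0,0,-2,2.7,-2.86,-0.09,0.4]]]
[[[0,0,0,0,0,2.4,0.4],[0,0,0,0,0,2.4,0.4],[0,0,0,0,0,2.4,0.4],[0,0,0,0,0,2.4,0.4],[0,0,0,0,0,2.4,0.4]]]
```

>>> send_rows([
  [[0,0,-2,1,-3.8,-0.1,0.4],[0,0,-2,1.2,-3.7,-0.1,0.4],[0,0,-2,1.3,-3.7,-0.1,0.4],[0,0,-2,1.4,-3.7,-0.1,0.4],[0,0,-2,1.5,-3.6,-0.1,0.4]],
])

```text
time_s: 20.35
position: [0.5133, -0.1167, 0.2693]
tcp_rot: [[0.818, 0.575, -0.004], [0.575, -0.818, 0.002], [-0.002, -0.004, -1.0]]
force: [0.2, 0.5, 0.6]
opening: 0.698
```

>>> send_rows([
  [[0,0,-2,1.7,-3.5,-0.1,0.4],[0,0,-2,1.8,-3.5,-0.1,0.4],[0,0,-2,1.9,-3.4,-0.1,0.4],[0,0,-2,2,-3.3,-0.1,0.4],[0,0,-2,2.2,-3.3,-0.1,0.4]],
])

```text
time_s: 20.85
position: [0.4808, 0.0755, 0.2745]
tcp_rot: [[0.706, 0.708, -0.004], [0.708, -0.706, 0.0], [-0.002, -0.003, -1.0]]
force: [1.5, -0.2, -0.8]
opening: 0.7
```

>>> send_rows([
  [[0,0,-2,2.3,-3.2,-0.1,0.4],[0,0,-2,2.4,-3.1,-0.1,0.4],[0,0,-2,2.5,-3,0,0.4],[0,0,-2,2.5,-3,0,0.4],[0,0,-2,2.7,-2.9,-0.1,0.4]],
])

```text
time_s: 21.35
position: [0.4473, 0.2683, 0.2773]
tcp_rot: [[0.572, 0.82, -0.004], [0.82, -0.572, -0.001], [-0.003, -0.002, -1.0]]
force: [0.9, -0.2, -0.3]
opening: 0.698
```

>>> send_rows([
  [[0,0,0,0,0,3,0.4],[0,0,0,0,0,4,0.4],[0,0,0,0,0,3,0.4],[0,0,0,0,0,2,0.4],[0,0,0,0,0,0,0.4]],
])

```text
time_s: 21.85
position: [0.4453, 0.266, 0.155]
tcp_rot: [[0.573, 0.819, -0.01], [0.819, -0.573, -0.003], [-0.009, -0.006, -1.0]]
force: [-0.3, 0.1, 0.7]
opening: 0.701
```

>>> send_rows([
  [[0,0,0,0,0,0,0.4],[0,0,0,0,0,0,0.4],[0,0,0,0,0,0,0.4],[0,0,0,0,0,0,0.4],[0,0,0,0,0,0,0.4]],
])

```text
time_s: 22.35
position: [0.4497, 0.2675, 0.1597]
tcp_rot: [[0.573, 0.819, 0.001], [0.819, -0.573, 0.0], [0.001, 0.001, -1.0]]
force: [0.2, 0.7, 0.0]
opening: 0.705
```

```bash
python3 - <<'E'
from h import *
st()
w=capture("wrist")
for n,im in (("wrist",w),):
  for c in ("blue","red","yellow"):
    for ce,q in blobs(im,c,amin=40):
      X=onz(n,(q[0]+q[2]/2-.5,q[1]+q[3]/2-.5),.037)
      if q[4]<2500 and (np.linalg.norm(X[:2]-[.492,.325])<.16 ): print(n,c,ce.round(1),q,X.round(4))
plan([((.4503,.2667,.027),-35,5),((.4503,.2667,-.005),-35,5)],.4)
E
```

```text
t22.4 [0.4497 0.2675 0.1597] yaw -35.0 F [0.2 0.7 0. ] op 0.705
wrist red [257.3 177.2] [ 240  160   36   36 1012] [0.451  0.2653 0.037 ]
wrist red [210.3 236.5] [199 217  24  41 704] [0.3688 0.2392 0.037 ]
wrist yellow [252.3  15.6] [ 231    0   43   36 1309] [0.5327 0.3908 0.037 ]
[[[0,0,0,0,0,2.7,0.4],[0,0,0,0,0,2.6,0.4],[0,0,0,0,0,2.7,0.4],[0,0,0,0,0,2.6,0.4],[0,-0.1,0,-0.04,0.09,2.66,0.4]]]
[[[0,0,0,0,0,0.6,0.4],[0,0,0,0,0,0.7,0.4],[0,0,0,0,0,0.6,0.4],[0,0,0,0,0,0.7,0.4],[0,0,0,0,0,0.6,0.4]]]
```

>>> send_rows([
  [[0,0,0,0,0,3,0.4],[0,0,0,0,0,4,0.4],[0,0,0,0,0,4,0.4],[0,0,0,0,0,2,0.4],[0,0,0,0,0,0.5,0.4]],
])

```text
time_s: 22.9
position: [0.4477, 0.2667, 0.0218]
tcp_rot: [[0.574, 0.819, -0.005], [0.819, -0.574, -0.002], [-0.004, -0.003, -1.0]]
force: [-1.7, -1.4, 0.3]
opening: 0.699
```

>>> send_rows([
  [[0,0,0,0,0,1,0.4],[0,0,0,0,0,1,0.4],[0,0,0,0,0,0.6,0.4],[0,0,0,0,0,0.4,0.4],[0,0,0,0,0,0,0.3]],
])

```text
time_s: 23.4
position: [0.4494, 0.2674, -0.006]
tcp_rot: [[0.573, 0.819, -0.0], [0.819, -0.573, -0.0], [-0.0, -0.0, -1.0]]
force: [0.5, 0.0, 0.2]
opening: 0.67
```

>>> send_rows([
  [[0,0,0,0,0,0,0.1],[0,0,0,0,0,0,-0.1],[0,0,0,0,0,0,-0.3],[0,0,0,0,0,0,-0.5],[0,0,0,0,0,0,-0.8]],
])

```text
time_s: 23.9
position: [0.4498, 0.2675, -0.0056]
tcp_rot: [[0.573, 0.819, 0.001], [0.819, -0.573, 0.0], [0.001, 0.001, -1.0]]
force: [0.1, -0.2, 2.5]
opening: 0.441
```

>>> send_rows([
  [[0,0,0,0,0,0,-0.8],[0,0,0,0,0,0,-0.8],[0,0,0,0,0,-0.5,-0.8],[0,0,0,0,0,-1,-0.8],[0,0,0,0,0,-2,-0.8]],
])

```text
time_s: 24.4
position: [0.448, 0.2669, 0.0287]
tcp_rot: [[0.574, 0.819, -0.003], [0.819, -0.574, -0.001], [-0.003, -0.002, -1.0]]
force: [0.2, 0.2, -0.5]
opening: 0.436
```

```bash
python3 - <<'E'
from h import *
st()
w=capture("wrist")
for ce,q in blobs(w,"red",amin=100): print(ce,q)
plan([((.4503,.2667,.27),-35,6),((.520,-.247,.27),-65,14)],-.8)
E
```

```text
t24.4 [0.448  0.2669 0.0287] yaw -35.0 F [ 0.2  0.2 -0.5] op 0.436
[255.76779026 251.3471622 ] [ 219  221   75   56 3471]
[[[0,0,0,0,0,-4,-0.8],[0,0,0,0,0,-4,-0.8],[0,0,0,0,0,-4,-0.8],[0,0,0,0,0,-3.9,-0.8],[0,-0.1,0,0,0.1,-4,-0.8]]]
[[[0.1,0,0,-0.05,0.01,-3.9,-0.8],[0,0,2.1,-2.7,2.5,0,-0.8],[0,0,2.1,-2.6,2.6,0,-0.8],[0,0,2.2,-2.5,2.7,0,-0.8],[0,0,2.1,-2.4,2.8,0,-0.8]]]
[[[0,0,2.2,-2.3,2.9,0,-0.8],[0,0,2.1,-2.2,3,0,-0.8],[0,0,2.2,-2.1,3.1,0,-0.8],[0,0,2.1,-2,3.1,0,-0.8],[0,0,2.2,-1.9,3.2,0,-0.8]]]
[[[0,0,2.1,-1.8,3.3,0,-0.8],[0,0,2.2,-1.6,3.3,0,-0.8],[0,0,2.1,-1.5,3.4,0,-0.8],[0,0,2.2,-1.4,3.4,0,-0.8],[0,0,2.1,-1.21,3.52,-0.03,-0.8]]]
```

>>> send_rows([
  [[0,0,0,0,0,-4,-0.8],[0,0,0,0,0,-4,-0.8],[0,0,0,0,0,-4,-0.8],[0,0,0,0,0,-4,-0.8],[0,0,0,0,0,-4,-0.8]],
])

```text
time_s: 24.95
position: [0.4487, 0.2673, 0.2308]
tcp_rot: [[0.573, 0.819, -0.0], [0.819, -0.573, 0.0], [-0.0, -0.0, -1.0]]
force: [0.1, -0.4, -1.0]
opening: 0.437
```

>>> send_rows([
  [[0,0,0,0,0,-4,-0.8],[0,0,2.1,-2.7,2.5,0,-0.8],[0,0,2.1,-2.6,2.6,0,-0.8],[0,0,2.2,-2.5,2.7,0,-0.8],[0,0,2.1,-2.4,2.8,0,-0.8]],
])

```text
time_s: 25.45
position: [0.4692, 0.1204, 0.2693]
tcp_rot: [[0.689, 0.725, 0.0], [0.725, -0.689, 0.0], [0.0, 0.0, -1.0]]
force: [0.5, 0.0, 0.1]
opening: 0.438
```

>>> send_rows([
  [[0,0,2.2,-2.3,2.9,0,-0.8],[0,0,2.1,-2.2,3,0,-0.8],[0,0,2.2,-2.1,3.1,0,-0.8],[0,0,2.1,-2,3.1,0,-0.8],[0,0,2.2,-1.9,3.2,0,-0.8]],
])

```text
time_s: 25.95
position: [0.4942, -0.0638, 0.2691]
tcp_rot: [[0.813, 0.582, -0.0], [0.582, -0.813, 0.0], [0.0, -0.0, -1.0]]
force: [-0.2, 1.1, -1.3]
opening: 0.439
```

>>> send_rows([
  [[0,0,2.1,-1.8,3.3,0,-0.8],[0,0,2.2,-1.6,3.3,0,-0.8],[0,0,2.1,-1.5,3.4,0,-0.8],[0,0,2.2,-1.4,3.4,0,-0.8],[0,0,2.1,-1.2,3.5,0,-0.8]],
])

```text
time_s: 26.45
position: [0.5184, -0.2473, 0.2689]
tcp_rot: [[0.907, 0.421, -0.0], [0.421, -0.907, 0.001], [-0.0, -0.001, -1.0]]
force: [0.7, 0.9, -0.3]
opening: 0.439
```

>>> send_rows([
  [[0,0,0,0,0,0,-0.8],[0,0,0,0,0,0,-0.8],[0,0,0,0,0,0,-0.8],[0,0,0,0,0,0,-0.8],[0,0,0,0,0,0,-0.8]],
])

```text
time_s: 26.95
position: [0.5188, -0.2449, 0.2692]
tcp_rot: [[0.906, 0.424, -0.0], [0.424, -0.906, 0.0], [0.0, -0.0, -1.0]]
force: [-0.9, -0.3, 0.1]
opening: 0.438
```

```bash
python3 - <<'E'
from h import *
st()
plan([((.520,-.247,.04),-65,6),((.520,-.247,-.010),-65,5)],-.8)
E
```

```text
t26.9 [ 0.5188 -0.2449  0.2692] yaw -64.9 F [-0.9 -0.3  0.1] op 0.438
[[[0,0,0,0,0,3.8,-0.8],[0,0,0,0,0,3.8,-0.8],[0,0,0,0,0.1,3.8,-0.8],[0,0,0,0,0,3.8,-0.8],[0,0,0,0,0.1,3.9,-0.8]]]
[[[0,0,0.1,0.02,0.04,3.82,-0.8],[0,0,0,0,0,1,-0.8],[0,0,0,0,0,1,-0.8],[0,0,0,0,0,1,-0.8],[0,0,0,0,0,1,-0.8]]]
[[[0,0,0,0,0,1,-0.8]]]
```

>>> send_rows([
  [[0,0,0,0,0.1,3.5,-0.8],[0,0,0,0,0.1,4.5,-0.8],[0,0,0,0,0,4.5,-0.8],[0,0,0,0,0,4.5,-0.8],[0,0,0,0,0,3.5,-0.8]],
])

```text
time_s: 27.45
position: [0.5191, -0.2466, 0.062]
tcp_rot: [[0.906, 0.424, -0.001], [0.424, -0.906, 0.001], [-0.001, -0.002, -1.0]]
force: [-0.6, 0.5, -0.4]
opening: 0.438
```

>>> send_rows([
  [[0,0,0,0,0,2.5,-0.8],[0,0,0,0,0,2,-0.8],[0,0,0,0,0,1.5,-0.8],[0,0,0,0,0,0.8,-0.8],[0,0,0,0,0,0.4,-0.8]],
])

```text
time_s: 27.95
position: [0.5198, -0.2474, -0.0084]
tcp_rot: [[0.906, 0.423, -0.0], [0.423, -0.906, 0.0], [-0.0, -0.001, -1.0]]
force: [0.4, -0.9, -0.2]
opening: 0.437
```

>>> send_rows([
  [[0,0,0,0,0,0.2,-0.8],[0,0,0,0,0,0.1,-0.8],[0,0,0,0,0,0,-0.8],[0,0,0,0,0,0,-0.8],[0,0,0,0,0,0,-0.8]],
])

```text
time_s: 28.45
position: [0.52, -0.2481, -0.0105]
tcp_rot: [[0.906, 0.423, 0.001], [0.423, -0.906, -0.001], [0.0, 0.001, -1.0]]
force: [-0.3, -1.0, -0.7]
opening: 0.441
```

>>> send_rows([
  [[0,0,0,0,0,0.1,-0.8],[0,0,0,0,0,0,-0.8],[0,0,0,0,0,0,-0.8],[0,0,0,0,0,0,-0.8],[0,0,0,0,0,0,-0.8]],
])

```text
time_s: 28.95
position: [0.5197, -0.2479, -0.012]
tcp_rot: [[0.906, 0.423, -0.0], [0.423, -0.906, 0.0], [-0.0, -0.0, -1.0]]
force: [-0.3, 0.4, -0.6]
opening: 0.437
```

>>> send_rows([
  [[0,0,0,0,0,0.1,-0.8],[0,0,0,0,0,0.05,-0.8],[0,0,0,0,0,0,-0.8],[0,0,0,0,0,0,-0.8],[0,0,0,0,0,0,-0.8]],
])

```text
time_s: 29.45
position: [0.5197, -0.2479, -0.0135]
tcp_rot: [[0.906, 0.423, -0.0], [0.423, -0.906, 0.0], [-0.0, -0.0, -1.0]]
force: [0.9, -0.9, -0.3]
opening: 0.438
```

>>> send_rows([
  [[0,0,0,0,0,0.05,-0.8],[0,0,0,0,0,0.05,-0.8],[0,0,0,0,0,0,-0.8],[0,0,0,0,0,0,-0.8],[0,0,0,0,0,0,-0.8]],
])

```text
time_s: 29.95
position: [0.5198, -0.2479, -0.0136]
tcp_rot: [[0.906, 0.423, 0.0], [0.423, -0.906, -0.0], [0.0, 0.0, -1.0]]
force: [-0.9, 0.8, 5.6]
opening: 0.438
```

>>> send_rows([
  [[0,0,0,0,0,0,-0.1],[0,0,0,0,0,0,0],[0,0,0,0,0,0,0.06],[0,0,0,0,0,0,0.06],[0,0,0,0,0,0,0.06]],
])

```text
time_s: 30.45
position: [0.5199, -0.2481, -0.0146]
tcp_rot: [[0.906, 0.423, 0.0], [0.423, -0.906, -0.0], [0.0, 0.0, -1.0]]
force: [-0.2, 0.5, 0.6]
opening: 0.526
```

>>> send_rows([
  [[0,0,0,0,0,-0.5,0.06],[0,0,0,0,0,-1,0.06],[0,0,0,0,0,-1.5,0.06],[0,0,0,0,0,-3,0.06],[0,0,0,0,0,-4,0.06]],
])

```text
time_s: 30.95
position: [0.5187, -0.2472, 0.0863]
tcp_rot: [[0.906, 0.423, -0.002], [0.423, -0.906, 0.002], [-0.001, -0.003, -1.0]]
force: [0.7, -0.4, -0.0]
opening: 0.534
```

>>> send_rows([
  [[0,0,0,0,0,-4,0.06],[0,0,0,0,0,-4,0.06],[0,0,0,0,0,-4,0.06],[0,0,0,0,0,-4,0.06],[0,0,0,0,0,-2,0.06]],
])

```text
time_s: 31.45
position: [0.5211, -0.2487, 0.2714]
tcp_rot: [[0.906, 0.423, 0.007], [0.423, -0.906, -0.005], [0.004, 0.007, -1.0]]
force: [0.6, -0.2, 0.2]
opening: 0.528
```

```bash
python3 - <<'E'
from h import *
st()
w=capture("wrist");t=capture("top");s=capture("side")
for n,im in (("wrist",w),("top",t),("side",s)):
  for c in ("blue","red","yellow"):
    for ce,q in blobs(im,c,amin=40):
      X=onz(n,(q[0]+q[2]/2-.5,q[1]+q[3]/2-.5),.037)
      if q[4]<2500 and (np.linalg.norm(X[:2]-[.492,.325])<.2 or np.linalg.norm(X[:2]-[.485,-.3])<.1): print(n,c,ce.round(1),q,X.round(4))
plan([((.535,.3955,.28),-32,17),((.535,.3955,.16),-32,3)],.4)
E
```

```text
t31.4 [ 0.5211 -0.2487  0.2714] yaw -65.0 F [ 0.6 -0.2  0.2] op 0.528
wrist blue [303.6 155.5] [291 145  26  23 435] [ 0.5495 -0.3086  0.037 ]
wrist red [253.4 156.6] [241 145  26  25 523] [ 0.5192 -0.2467  0.037 ]
wrist yellow [246.  250.5] [ 214  233   71   31 1623] [ 0.3897 -0.2991  0.037 ]
top red [207.9 266.6] [202 260  13  14 124] [0.3548 0.2268 0.037 ]
top yellow [156.3 212.9] [151 208  12  11 110] [0.5353 0.3955 0.037 ]
top yellow [339.6 219. ] [334 208  12  26  62] [ 0.4977 -0.2153  0.037 ]
top yellow [389.4 229.1] [375 218  27  23 295] [ 0.4658 -0.3777  0.037 ]
side red [328.8 253.4] [321 248  16  12 124] [0.3564 0.2526 0.037 ]
side yellow [298.7 125.2] [ 269   99   61   53 2061] [ 0.4804 -0.3139  0.037 ]
side yellow [261.1 289.4] [254 283  15  14 168] [0.5352 0.3932 0.037 ]
[[[0,0,-1.9,1.7,-3.4,-0.1,0.4],[0,0,-1.9,1.8,-3.3,-0.1,0.4],[0,0,-1.9,1.9,-3.3,-0.1,0.4],[0,0,-1.9,2,-3.2,-0.1,0.4],[0,0,-2,2.1,-3.1,-0.1,0.4]]]
[[[0,0,-1.9,2.2,-3.1,-0.1,0.4],[0,0,-2,2.3,-3,-0.1,0.4],[0,0,-1.9,2.4,-2.9,-0.1,0.4],[0,0,-2,2.5,-2.8,-0.1,0.4],[0,0,-1.9,2.6,-2.7,-0.1,0.4]]]
[[[0,0,-2,2.7,-2.7,-0.1,0.4],[0,0,-1.9,2.8,-2.6,0,0.4],[0.1,0,-2,2.9,-2.5,-0.1,0.4],[0,0,-1.9,3,-2.3,0,0.4],[0.1,0,-2,3.1,-2.3,-0.1,0.4]]]
[[[0,0,-1.9,3.1,-2.1,0,0.4],[0.1,0,-2,3.21,-2.03,-0.04,0.4],[0,0,0,0,0,4,0.4],[0,0,0,0,0,4,0.4],[0,0,0,0,0,4,0.4]]]
```

```bash
python3 - <<'E'
from h import *
st()
plan([((.47,.07,.28),40,13),((.535,.3955,.28),148,13),((.535,.3955,.16),148,4)],.4)
E
```

```text
t31.6 [ 0.5203 -0.2482  0.2682] yaw -65.0 F [ 0.5 -0.5  0.1] op 0.530
[[[0,0,-8.1,0.7,-2.4,-0.1,0.4],[0,0,-8.1,1,-2.3,-0.1,0.4],[0,0,-8.1,1.3,-2.1,-0.1,0.4],[0,0,-8.1,1.6,-1.9,-0.1,0.4],[0,0,-8.1,1.9,-1.6,-0.1,0.4]]]
[[[0,0,-8.1,2.1,-1.4,-0.1,0.4],[0,0,-8.1,2.2,-1.1,-0.1,0.4],[0,0,-8,2.4,-0.7,-0.1,0.4],[0,0,-8.1,2.4,-0.4,-0.1,0.4],[0,0.1,-8,2.5,0,-0.1,0.4]]]
[[[0.1,0.1,-8.1,2.4,0.3,-0.1,0.4],[0,0,-8,2.4,0.6,-0.1,0.4],[0.1,0.1,-8.1,2.27,0.95,-0.08,0.4],[0,0,-8.3,1.6,2,0,0.4],[0,0,-8.3,1.3,2.2,0,0.4]]]
[[[0,0,-8.3,1,2.4,0,0.4],[0,0,-8.3,0.6,2.5,0,0.4],[0,0,-8.3,0.2,2.5,0,0.4],[0,0,-8.3,-0.1,2.5,0,0.4],[0,0,-8.3,-0.5,2.5,0,0.4]]]
[[[0,0,-8.3,-0.8,2.4,0,0.4],[0,0,-8.3,-1.2,2.3,0,0.4],[0,0,-8.3,-1.5,2.1,0,0.4],[0,0,-8.3,-1.8,1.8,0,0.4],[0,0,-8.3,-2,1.5,0,0.4]]]
[[[0,0,-8.4,-2.28,1.25,0,0.4],[0,0,0,0,0,3,0.4],[0,0,0,0,0,3,0.4],[0,0,0,0,0,3,0.4],[0.1,0,0,0,-0.01,3,0.4]]]
```

>>> send_rows([
  [[0,0,-8.1,0.7,-2.4,-0.1,0.4],[0,0,-8.1,1,-2.3,-0.1,0.4],[0,0,-8.1,1.3,-2.1,-0.1,0.4],[0,0,-8.1,1.6,-1.9,-0.1,0.4],[0,0,-8.1,1.9,-1.6,-0.1,0.4]],
])

```text
time_s: 32.1
position: [0.4986, -0.1233, 0.2688]
tcp_rot: [[0.41, 0.912, -0.004], [0.912, -0.41, 0.002], [0.0, -0.004, -1.0]]
force: [-0.2, -0.2, -0.6]
opening: 0.693
```

>>> send_rows([
  [[0,0,-8.1,2.1,-1.4,-0.1,0.4],[0,0,-8.1,2.2,-1.1,-0.1,0.4],[0,0,-8,2.4,-0.7,-0.1,0.4],[0,0,-8.1,2.4,-0.4,-0.1,0.4],[0,0,-8,2.5,0,-0.1,0.4]],
])

```text
time_s: 32.6
position: [0.4794, -0.001, 0.2739]
tcp_rot: [[-0.278, 0.961, -0.004], [0.961, 0.278, 0.001], [0.002, -0.004, -1.0]]
force: [0.6, 0.7, 0.1]
opening: 0.703
```

>>> send_rows([
  [[0,0,-8.1,2.4,0.3,-0.1,0.4],[0,0,-8,2.4,0.6,-0.1,0.4],[0,0,-8.1,2.3,0.9,-0.1,0.4],[0,0,-8.3,1.6,2,0,0.4],[0,0,-8.3,1.3,2.2,0,0.4]],
])

```text
time_s: 33.1
position: [0.4771, 0.1214, 0.277]
tcp_rot: [[-0.838, 0.545, -0.004], [0.545, 0.838, -0.0], [0.003, -0.002, -1.0]]
force: [-0.5, 0.3, -0.2]
opening: 0.702
```

>>> send_rows([
  [[0,0,-8.3,1,2.4,0,0.4],[0,0,-8.3,0.6,2.5,0,0.4],[0,0,-8.3,0.2,2.5,0,0.4],[0,0,-8.3,-0.1,2.5,0,0.4],[0,0,-8.3,-0.5,2.5,0,0.4]],
])

```text
time_s: 33.6
position: [0.5025, 0.2458, 0.2766]
tcp_rot: [[-0.989, -0.147, -0.004], [-0.147, 0.989, -0.001], [0.004, -0.001, -1.0]]
force: [1.0, -0.0, -0.6]
opening: 0.701
```

>>> send_rows([
  [[0,0,-8.3,-0.8,2.4,0,0.4],[0,0,-8.3,-1.2,2.3,0,0.4],[0,0,-8.3,-1.5,2.1,0,0.4],[0,0,-8.3,-1.8,1.8,0,0.4],[0,0,-8.3,-2,1.5,0,0.4]],
])

```text
time_s: 34.1
position: [0.5275, 0.3707, 0.2762]
tcp_rot: [[-0.643, -0.766, -0.004], [-0.766, 0.643, -0.002], [0.004, 0.002, -1.0]]
force: [0.7, 0.7, 0.4]
opening: 0.701
```

>>> send_rows([
  [[0,0,-8.4,-2.3,1.2,0,0.4],[0,0,0,0,0,4,0.4],[0,0,0,0,0,4,0.4],[0,0,0,0,0,4,0.4],[0,0,0,0,0,0,0.4]],
])

```text
time_s: 34.6
position: [0.5283, 0.3925, 0.1503]
tcp_rot: [[-0.53, -0.848, -0.016], [-0.848, 0.53, -0.008], [0.016, 0.009, -1.0]]
force: [-0.7, -0.8, -0.7]
opening: 0.701
```

>>> send_rows([
  [[0,0,0,0,0,0,0.4],[0,0,0,0,0,0,0.4],[0,0,0,0,0,0,0.4],[0,0,0,0,0,0,0.4],[0,0,0,0,0,0,0.4]],
])

```text
time_s: 35.1
position: [0.5352, 0.3959, 0.16]
tcp_rot: [[-0.53, -0.848, 0.002], [-0.848, 0.53, 0.001], [-0.002, -0.001, -1.0]]
force: [0.2, 0.6, 0.7]
opening: 0.697
```

```bash
python3 - <<'E'
from h import *
st()
w=capture("wrist")
for c in ("yellow",):
    for ce,q in blobs(w,c,amin=40):
      X=onz("wrist",(q[0]+q[2]/2-.5,q[1]+q[3]/2-.5),.037)
      if q[4]<2500 and (np.linalg.norm(X[:2]-[.492,.325])<.16 ): print(c,ce.round(1),q,X.round(4))
plan([((.535,.395,-.005),148,6)],.4)
E
```

```text
t35.1 [0.5352 0.3959 0.16  ] yaw 148.0 F [0.2 0.6 0.7] op 0.697
yellow [255.3 174.3] [ 238  156   36   38 1079] [0.5352 0.3943 0.037 ]
[[[0,0,0,0,0,2.7,0.4],[0,0,0,0,0,2.8,0.4],[0,0,0,0,0,2.7,0.4],[0,0,0,0,0,2.8,0.4],[0,0,0,0,0,2.7,0.4]]]
[[[-0.1,0.1,0,0.09,-0.03,2.76,0.4]]]
```

>>> send_rows([
  [[0,0,0,0,0,3,0.4],[0,0,0,0,0,4,0.4],[0,0,0,0,0,4,0.4],[0,0,0,0,0,2,0.4],[0,0,0,0,0,0.5,0.4]],
])

```text
time_s: 35.65
position: [0.5324, 0.3945, 0.0206]
tcp_rot: [[-0.53, -0.848, -0.005], [-0.848, 0.53, -0.003], [0.005, 0.003, -1.0]]
force: [-1.0, 0.6, 0.4]
opening: 0.702
```

>>> send_rows([
  [[0,0,0,0,0,1,0.4],[0,0,0,0,0,1,0.4],[0,0,0,0,0,0.6,0.4],[0,0,0,0,0,0.4,0.4],[0,0,0,0,0,0,0.3]],
])

```text
time_s: 36.15
position: [0.5345, 0.3955, -0.0066]
tcp_rot: [[-0.53, -0.848, -0.0], [-0.848, 0.53, -0.0], [0.0, 0.0, -1.0]]
force: [0.2, 0.1, 0.4]
opening: 0.673
```

>>> send_rows([
  [[0,0,0,0,0,0,0.1],[0,0,0,0,0,0,-0.1],[0,0,0,0,0,0,-0.3],[0,0,0,0,0,0,-0.5],[0,0,0,0,0,0,-0.8]],
])

```text
time_s: 36.65
position: [0.5349, 0.3958, -0.006]
tcp_rot: [[-0.53, -0.848, 0.001], [-0.848, 0.53, 0.0], [-0.001, -0.0, -1.0]]
force: [0.7, 0.2, 2.2]
opening: 0.433
```

>>> send_rows([
  [[0,0,0,0,0,0,-0.8],[0,0,0,0,0,0,-0.8],[0,0,0,0,0,-0.5,-0.8],[0,0,0,0,0,-1,-0.8],[0,0,0,0,0,-2,-0.8]],
])

```text
time_s: 37.15
position: [0.533, 0.3948, 0.0276]
tcp_rot: [[-0.53, -0.848, -0.004], [-0.848, 0.53, -0.002], [0.004, 0.002, -1.0]]
force: [-0.2, 0.0, 0.1]
opening: 0.439
```

```bash
python3 - <<'E'
from h import *
st()
w=capture("wrist")
for ce,q in blobs(w,"yellow",amin=100): print(ce,q)
plan([((.53,.3955,.27),148,6),((.45,.1,.27),135,8),((.4352,-.3253,.27),115,11)],-.8)
E
```

```text
t37.1 [0.533  0.3948 0.0276] yaw 148.0 F [-0.2  0.   0.1] op 0.439
[255.79789196 250.07536232] [ 219  217   75   61 3795]
[172.45558739 291.04297994] [167 264  17  55 349]
[338.91784703 291.5325779 ] [330 264  16  54 353]
[306.39300219 341.7635114 ] [ 135  329  328   23 3201]
[[[0,0,0,0.1,0.1,-4,-0.8],[0,0,0,0,0.1,-4,-0.8],[0,0,0,0.1,0.1,-3.9,-0.8],[0,0.1,0,0,0,-4,-0.8],[-0.1,0,0,0.1,0.1,-3.9,-0.8]]]
[[[0,0.1,0,0.03,0.02,-3.99,-0.8],[0,0,1.6,3.7,-1.1,0,-0.8],[0,0,1.6,3.6,-1.2,0,-0.8],[0,0,1.6,3.6,-1.3,0,-0.8],[0,0,1.6,3.6,-1.4,0,-0.8]]]
[[[0,0,1.7,3.5,-1.5,0,-0.8],[0,0,1.6,3.5,-1.6,0,-0.8],[0,0,1.7,3.4,-1.7,0,-0.8],[0,0,1.6,3.32,-1.88,0.01,-0.8],[0,0,1.8,2.8,-2.6,0,-0.8]]]
[[[0,0,1.8,2.7,-2.7,0,-0.8],[0,0,1.8,2.7,-2.8,0,-0.8],[0,0,1.8,2.6,-2.9,0,-0.8],[0,0,1.8,2.5,-3,0,-0.8],[0,0,1.8,2.4,-3.1,0,-0.8]]]
[[[0,0,1.8,2.3,-3.1,0,-0.8],[0,0,1.9,2.2,-3.2,0,-0.8],[0,0,1.8,2.1,-3.3,0,-0.8],[0,0,1.9,1.9,-3.3,0,-0.8],[0,0,1.8,1.85,-3.37,0.01,-0.8]]]
```

>>> send_rows([
  [[0,0,0,0.1,0.1,-4,-0.8],[0,0,0,0,0.1,-4,-0.8],[0,0,0,0.1,0.1,-3.9,-0.8],[0,0,0,0,0,-4,-0.8],[0,0,0,0.1,0.1,-3.9,-0.8]],
])

```text
time_s: 37.7
position: [0.5294, 0.3951, 0.2285]
tcp_rot: [[-0.53, -0.848, 0.001], [-0.848, 0.53, 0.0], [-0.001, -0.0, -1.0]]
force: [-0.1, 0.0, -1.0]
opening: 0.434
```

>>> send_rows([
  [[0,0,0,0,0,-4,-0.8],[0,0,1.6,3.7,-1.1,0,-0.8],[0,0,1.6,3.6,-1.2,0,-0.8],[0,0,1.6,3.6,-1.3,0,-0.8],[0,0,1.6,3.6,-1.4,0,-0.8]],
])

```text
time_s: 38.2
position: [0.4881, 0.246, 0.2668]
tcp_rot: [[-0.621, -0.783, 0.001], [-0.783, 0.621, 0.0], [-0.0, -0.001, -1.0]]
force: [0.7, -0.3, -0.8]
opening: 0.439
```

>>> send_rows([
  [[0,0,1.7,3.5,-1.5,0,-0.8],[0,0,1.6,3.5,-1.6,0,-0.8],[0,0,1.7,3.4,-1.7,0,-0.8],[0,0,1.6,3.3,-1.9,0,-0.8],[0,0,1.8,2.8,-2.6,0,-0.8]],
])

```text
time_s: 38.7
position: [0.4468, 0.0605, 0.2668]
tcp_rot: [[-0.729, -0.684, -0.0], [-0.684, 0.729, 0.0], [0.0, 0.0, -1.0]]
force: [0.8, 0.4, -1.4]
opening: 0.442
```

>>> send_rows([
  [[0,0,1.8,2.7,-2.7,0,-0.8],[0,0,1.8,2.7,-2.8,0,-0.8],[0,0,1.8,2.6,-2.9,0,-0.8],[0,0,1.8,2.5,-3,0,-0.8],[0,0,1.8,2.4,-3.1,0,-0.8]],
])

```text
time_s: 39.2
position: [0.441, -0.1341, 0.2669]
tcp_rot: [[-0.828, -0.561, 0.001], [-0.561, 0.828, -0.0], [-0.001, -0.001, -1.0]]
force: [1.1, 0.0, -0.6]
opening: 0.44
```

>>> send_rows([
  [[0,0,1.8,2.3,-3.1,0,-0.8],[0,0,1.9,2.2,-3.2,0,-0.8],[0,0,1.8,2.1,-3.3,0,-0.8],[0,0,1.9,1.9,-3.3,0,-0.8],[0,0,1.8,1.8,-3.4,0,-0.8]],
])

```text
time_s: 39.7
position: [0.4351, -0.3271, 0.2668]
tcp_rot: [[-0.907, -0.421, 0.0], [-0.421, 0.907, -0.0], [-0.0, -0.0, -1.0]]
force: [2.1, -1.1, -0.4]
opening: 0.436
```

>>> send_rows([
  [[0,0,0,0,0,0,-0.8],[0,0,0,0,0,0,-0.8],[0,0,0,0,0,0,-0.8],[0,0,0,0,0,0,-0.8],[0,0,0,0,0,0,-0.8]],
])

```text
time_s: 40.2
position: [0.4357, -0.3245, 0.2668]
tcp_rot: [[-0.906, -0.424, 0.0], [-0.424, 0.906, 0.0], [-0.0, -0.0, -1.0]]
force: [-0.0, -0.3, -1.0]
opening: 0.433
```

```bash
python3 - <<'E'
from h import *
st();print(readout.read_state()["joint_positions"].round(1))
plan([((.4352,-.3253,.27),115,1)],-.8)
E
```

```text
t40.2 [ 0.4357 -0.3245  0.2668] yaw 115.1 F [-0.  -0.3 -1. ] op 0.433
[ -48.5   19.    88.3    0.    72.6 -163.6]
[[[0,0,0.1,0.08,-0.05,-0.32,-0.8]]]
```

j6 is right at its limit, so I back off 4° straight away.

>>> send_rows([
  [[0,0,2,0,0,0,-0.8],[0,0,2,0.2,0,0,-0.8],[0,0,0,0,0,0,-0.8],[0,0,0,0,0,0,-0.8],[0,0,0,0,0,0,-0.8]],
])

```text
time_s: 40.7
position: [0.4338, -0.3262, 0.2667]
tcp_rot: [[-0.933, -0.359, 0.0], [-0.359, 0.933, -0.0], [-0.0, -0.0, -1.0]]
force: [0.4, -0.8, -1.6]
opening: 0.437
```

```bash
python3 - <<'E'
from h import *
st();print(readout.read_state()["joint_positions"].round(2))
p=readout.read_state()["position"];print((Rdown(-65).T@(p-np.array([.485,-.302,0]))).round(4))
E
```

```text
t40.7 [ 0.4338 -0.3262  0.2667] yaw 111.1 F [ 0.4 -0.8 -1.6] op 0.437
[ -48.74   19.01   88.38    0.     72.59 -159.8 ]
[-0.0566  0.0003 -0.2667]
```

>>> send_rows([
  [[0,0,0,0,0,3.5,-0.8],[0,0,0,0,0,4,-0.8],[0,0,0,0,0,4,-0.8],[0,0,0,0,0,4,-0.8],[0,0,0,0,0,3,-0.8]],
])

```text
time_s: 41.2
position: [0.4331, -0.3257, 0.0794]
tcp_rot: [[-0.933, -0.359, -0.001], [-0.359, 0.933, 0.001], [0.001, 0.002, -1.0]]
force: [0.2, 0.7, -1.0]
opening: 0.434
```

>>> send_rows([
  [[0,0,0,0,0,2.5,-0.8],[0,0,0,0,0,2,-0.8],[0,0,0,0,0,2,-0.8],[0,0,0,0,0,1.5,-0.8],[0,0,0,0,0,1,-0.8]],
])

```text
time_s: 41.7
position: [0.4336, -0.3263, -0.0096]
tcp_rot: [[-0.933, -0.359, -0.001], [-0.359, 0.933, 0.001], [0.0, 0.001, -1.0]]
force: [-0.3, 0.0, -0.2]
opening: 0.439
```

>>> send_rows([
  [[0,0,0,0,0,0.2,-0.8],[0,0,0,0,0,0.1,-0.8],[0,0,0,0,0,0.05,-0.8],[0,0,0,0,0,0,-0.8],[0,0,0,0,0,0,-0.8]],
])

```text
time_s: 42.2
position: [0.434, -0.3268, -0.0113]
tcp_rot: [[-0.933, -0.359, 0.001], [-0.359, 0.933, -0.001], [-0.0, -0.001, -1.0]]
force: [0.1, -0.5, -1.1]
opening: 0.43
```

>>> send_rows([
  [[0,0,0,0,0,0.1,-0.8],[0,0,0,0,0,0,-0.8],[0,0,0,0,0,0,-0.8],[0,0,0,0,0,0,-0.8],[0,0,0,0,0,0,-0.8]],
])

```text
time_s: 42.7
position: [0.4336, -0.3265, -0.013]
tcp_rot: [[-0.934, -0.359, -0.0], [-0.359, 0.934, 0.0], [0.0, 0.0, -1.0]]
force: [-0.2, -0.2, 0.2]
opening: 0.439
```

>>> send_rows([
  [[0,0,0,0,0,0.05,-0.8],[0,0,0,0,0,0.05,-0.8],[0,0,0,0,0,0.05,-0.8],[0,0,0,0,0,0,-0.8],[0,0,0,0,0,0,-0.8]],
])

```text
time_s: 43.2
position: [0.4337, -0.3265, -0.0141]
tcp_rot: [[-0.934, -0.359, 0.0], [-0.359, 0.934, -0.0], [-0.0, -0.0, -1.0]]
force: [-1.7, 0.8, 4.9]
opening: 0.437
```

>>> send_rows([
  [[0,0,0,0,0,0,-0.1],[0,0,0,0,0,0,0],[0,0,0,0,0,0,0.06],[0,0,0,0,0,0,0.06],[0,0,0,0,0,0,0.06]],
])

```text
time_s: 43.7
position: [0.4336, -0.3264, -0.0147]
tcp_rot: [[-0.934, -0.358, -0.0], [-0.358, 0.934, 0.0], [0.0, 0.0, -1.0]]
force: [0.2, -0.2, 0.4]
opening: 0.524
```

>>> send_rows([
  [[0,0,0,0,0,-0.5,0.06],[0,0,0,0,0,-1,0.06],[0,0,0,0,0,-1.5,0.06],[0,0,0,0,0,-3,0.06],[0,0,0,0,0,-4,0.06]],
])

```text
time_s: 44.2
position: [0.4327, -0.3254, 0.0859]
tcp_rot: [[-0.934, -0.358, -0.002], [-0.358, 0.934, 0.003], [0.001, 0.003, -1.0]]
force: [0.1, -0.5, -0.3]
opening: 0.536
```

>>> send_rows([
  [[0,0,0,0,0,-4,0.06],[0,0,0,0,0,-4,0.06],[0,0,0,0,0,-4,0.06],[0,0,0,0,0,-4,0.06],[0,0,0,0,0,-2,0.06]],
])

```text
time_s: 44.7
position: [0.4348, -0.3275, 0.2706]
tcp_rot: [[-0.933, -0.359, 0.005], [-0.359, 0.933, -0.006], [-0.003, -0.007, -1.0]]
force: [0.3, 0.3, 0.2]
opening: 0.534
```

```bash
python3 - <<'E'
from h import *
st()
w=capture("wrist");t=capture("top");s=capture("side")
cv2.imwrite("pics/w5.png",w);cv2.imwrite("pics/t5.png",t);cv2.imwrite("pics/s5.png",s)
for n,im in (("wrist",w),("top",t),("side",s)):
  for c in ("blue","red","yellow","orange"):
    for ce,q in blobs(im,c,amin=40):
      X=onz(n,(q[0]+q[2]/2-.5,q[1]+q[3]/2-.5),.037)
      if q[4]<2500 and (np.linalg.norm(X[:2]-[.492,.325])<.2 or np.linalg.norm(X[:2]-[.485,-.3])<.12): print(n,c,ce.round(1),q,X.round(4))
E
```

```text
t44.7 [ 0.4348 -0.3275  0.2706] yaw 111.0 F [0.3 0.3 0.2] op 0.534
wrist blue [239.5 226.4] [229 217  23  20 338] [ 0.543  -0.3115  0.037 ]
wrist red [286.2 223.6] [275 212  24  23 438] [ 0.513  -0.2494  0.037 ]
wrist yellow [322.8 241.4] [315 231  14  25 196] [ 0.5243 -0.1876  0.037 ]
wrist yellow [233.8 253.3] [215 241  41  24 799] [ 0.5863 -0.3037  0.037 ]
wrist yellow [284.5 251. ] [271 240  27  22 463] [ 0.5563 -0.2354  0.037 ]
wrist orange [284.5 219.9] [273 211  27  25  78] [ 0.5133 -0.2501  0.037 ]
top blue [366.7 204.7] [362 200  10  10  79] [ 0.5497 -0.3087  0.037 ]
top red [348.  213.9] [343 209  11  11  96] [ 0.519  -0.2448  0.037 ]
top red [207.9 266.5] [202 260  13  14 123] [0.3548 0.2268 0.037 ]
top yellow [366.2 211.9] [334 189  57  44 882] [ 0.5298 -0.2926  0.037 ]
top yellow [372.  236.1] [346 215  52  44 685] [ 0.442  -0.3209  0.037 ]
top orange [382.4 221. ] [378 217  10   9  66] [ 0.4931 -0.3604  0.037 ]
side red [328.8 253.4] [321 248  16  12 124] [0.3564 0.2526 0.037 ]
side yellow [298.6 125.2] [ 269  100   61   52 2062] [ 0.4802 -0.311   0.037 ]
```

```bash
python3 - <<'E'
from h import *
st()
plan([((.4847,-.3017,.27),115,4)],.06)
E
```

```text
t44.9 [ 0.4341 -0.3269  0.2676] yaw 111.0 F [ 0.3 -0.5 -1. ] op 0.528
[[[-0.1,0,-1,-1.4,0.1,-0.1,0.06],[0,0,-1,-1.4,0.1,0,0.06],[-0.1,0,-1,-1.4,0.1,-0.1,0.06],[0,0.1,-1,-1.44,0.09,-0.03,0.06]]]
```

>>> send_rows([
  [[0,0,-1,-1.4,0.1,-0.1,0.06],[0,0,-1,-1.4,0.1,0,0.06],[0,0,-1,-1.4,0.1,-0.1,0.06],[0,0,-1,-1.4,0.1,0,0.06],[0,0,0,0,0,0,0.06]],
])

```text
time_s: 45.35
position: [0.4857, -0.2999, 0.2668]
tcp_rot: [[-0.905, -0.426, -0.0], [-0.426, 0.905, 0.001], [-0.0, 0.001, -1.0]]
force: [-0.1, 0.1, -0.6]
opening: 0.531
```

>>> send_rows([
  [[0,0,0,0,0,0,0.06],[0,0,0,0,0,0,0.06],[0,0,0,0,0,0,0.06],[0,0,0,0,0,0,0.06],[0,0,0,0,0,0,0.06]],
])

```text
time_s: 45.85
position: [0.4836, -0.3016, 0.2677]
tcp_rot: [[-0.907, -0.422, 0.0], [-0.422, 0.907, -0.0], [0.0, -0.0, -1.0]]
force: [0.5, -0.2, -0.0]
opening: 0.526
```

```bash
python3 - <<'E'
from h import *
st();print(readout.read_state()["joint_positions"].round(1))
cm=camera_model("wrist");w=capture("wrist")
o=w.copy();R=Rdown(115);c=np.array([.485,-.302,0])
for x in (-.012,.012):
  for y in (-.007,.007):
    q=proj("wrist",c+R[:,0]*x+R[:,1]*y+[0,0,.253],cm);cv2.circle(o,(int(q[0]),int(q[1])),2,(255,0,255),-1)
q=proj("wrist",c+[0,0,.188],cm);cv2.circle(o,(int(q[0]),int(q[1])),2,(255,255,0),-1)
cv2.imwrite("pics/w6.png",cv2.resize(o,(768,576),interpolation=cv2.INTER_CUBIC))
E
```

```text
t45.9 [ 0.4836 -0.3016  0.2677] yaw 115.0 F [ 0.5 -0.2 -0. ] op 0.526
[ -43.2   21.3   84.6   -0.    74.1 -158.1]
```

View pics/w6.png

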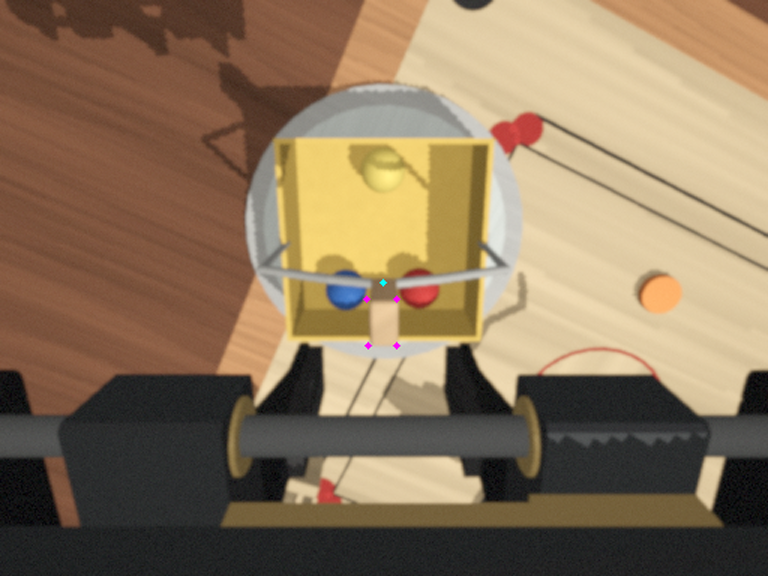

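All three candies stand in the pail, and the block is within about 2 px of its predicted position, centred between the fingers. I descend and grip.

>>> send_rows([
  [[0,0,0,-0.1,0,1.5,0.06],[0,0,0,0,0,2,0.06],[0,0,0,0,0,2,0.06],[0,0,0,0,0,2,0.06],[0,0,0,0,0,1,0.06]],
])

```text
time_s: 46.4
position: [0.4839, -0.3003, 0.1809]
tcp_rot: [[-0.906, -0.423, -0.002], [-0.423, 0.906, 0.002], [0.001, 0.003, -1.0]]
force: [0.3, 0.7, -0.2]
opening: 0.529
```

>>> send_rows([
  [[0,0,0,0,0,0,0.06],[0,0,0,0,0,0,-0.2],[0,0,0,0,0,0,-0.4],[0,0,0,0,0,0,-0.6],[0,0,0,0,0,0,-0.8]],
])

```text
time_s: 46.9
position: [0.4851, -0.3012, 0.1833]
tcp_rot: [[-0.906, -0.423, 0.001], [-0.423, 0.906, -0.001], [-0.001, -0.001, -1.0]]
force: [-0.9, 0.5, -0.6]
opening: 0.251
```

>>> send_rows([
  [[0,0,0,0,0,0,-1],[0,0,0,0,0,0,-1],[0,0,0,0,0,0,-1],[0,0,0,0,0,0,-1],[0,0,0,0,0,0,-1]],
])

```text
time_s: 47.4
position: [0.485, -0.3012, 0.183]
tcp_rot: [[-0.906, -0.423, 0.001], [-0.423, 0.906, -0.001], [-0.0, -0.001, -1.0]]
force: [-0.1, -0.3, 3.8]
opening: 0.159
```

Gripped (13.8 mm). I lift, and fit the hook's known shape to the first images while doing so.

>>> send_rows([
  [[0,0,0,0,0,-0.3,-1],[0,0,0,0,0,-0.6,-1],[0,0,0,0,0,-1,-1],[0,0,0,0,0,-1,-1],[0,0,0,0,0,-1,-1]],
])

```text
time_s: 47.9
position: [0.4849, -0.301, 0.2225]
tcp_rot: [[-0.906, -0.423, 0.0], [-0.423, 0.906, -0.0], [-0.0, -0.0, -1.0]]
force: [0.2, -0.2, -5.5]
opening: 0.155
```

```bash
python3 - <<'E'
from h import *
from scipy.optimize import least_squares
st()
t=cv2.imread("pics/t0.png");s=cv2.imread("pics/s0.png")
def mask(im,x0,x1,y0,y1):
    h=cv2.cvtColor(im,cv2.COLOR_BGR2HSV);m=((h[...,0]>=170)|(h[...,0]<=8))&(h[...,1]>130)&(h[...,2]>60)
    ys,xs=np.nonzero(m[y0:y1,x0:x1]);return np.c_[xs+x0,ys+y0].astype(float)
ms=mask(s,223,279,132,150);mt=mask(t,266,275,155,208)
print(len(ms),len(mt),ms.min(0),ms.max(0),mt.min(0),mt.max(0))
M=[(mt[mt[:,1]==r][:,0].mean(),r) for r in range(160,208,6)if (mt[:,1]==r).any()];print(np.round(M,1).tolist())
cms={n:camera_model(n) for n in("top","side")}
def poly(p,zl):
    x,y,z,a=p;u=np.array([np.cos(a),np.sin(a),0]);O=np.array([x,y,z])
    P=[(-.022,.020),(-.012,.004),(0,-.004),(.012,.004),(.038,zl),(.13,zl)]
    return [O+u*q+[0,0,w] for q,w in P]
def d(pts,P):
    P=np.array(P);out=np.full(len(pts),1e9)
    for a,b in zip(P[:-1],P[1:]):
        t_=np.clip(((pts-a)@(b-a))/((b-a)@(b-a)),0,1);out=np.minimum(out,np.linalg.norm(pts-a-t_[:,None]*(b-a),axis=1))
    return out
for zl in (.030,.034):
  def f(p):
    L=poly(p,zl);S=[proj("side",q,cms["side"]) for q in L];T=[proj("top",q,cms["top"]) for q in L]
    return np.r_[d(ms,S),d(mt,T)*.7, 3*(np.array(S[0])-[277.3,142.8]), 3*(T[0][1]-206.8)]
  r=least_squares(f,[.5535,.031,.225,-.03]);print(zl,r.x.round(4),np.degrees(r.x[3]),r.cost,np.sqrt(np.mean(r.fun**2)))
E
```

```text
t47.9 [ 0.4849 -0.301   0.2225] yaw 115.0 F [ 0.2 -0.2 -5.5] op 0.155
130 133 [225. 134.] [277. 148.] [266. 155.] [274. 207.]
[[270.0, 160.0], [270.0, 166.0], [269.5, 172.0], [269.5, 178.0], [269.5, 184.0], [269.5, 190.0], [268.5, 196.0], [268.5, 202.0]]
0.03 [ 0.555   0.0319  0.23   -0.0271] -1.5538740014328924 78.489379128923 0.7682094165891638
0.034 [ 0.5551  0.0308  0.2269 -0.0093] -0.5333096666481649 100.37463860604454 0.8687327154381348
```

```bash
python3 - <<'E'
from h import *
st();print(readout.read_state()["joint_positions"].round(1))
plan([((.4849,-.301,.272),115,4),((.46,-.17,.272),100,6),((.46,.0315,.272),88.5,10)],-1)
E
```

```text
t47.9 [ 0.4849 -0.301   0.2225] yaw 115.0 F [ 0.2 -0.2 -5.5] op 0.155
[ -43.    23.9   87.9    0.    68.1 -158.1]
[[[0,0,0,0,0,-1.2,-1],[0,0,0,0,0,-1.3,-1],[0,0,0,0,0,-1.2,-1],[0,0,0,0,-0.01,-1.25,-1],[0,0,2.5,-0.5,2.2,0,-1]]]
[[[0,0,2.5,-0.5,2.2,0,-1],[0,0,2.5,-0.4,2.2,0,-1],[0,0,2.5,-0.2,2.2,0,-1],[0,0,2.5,-0.2,2.2,0,-1],[0,0,2.5,-0.06,2.17,-0.01,-1]]]
[[[0,0,1.2,-0.4,2,0,-1],[0,0,1.1,-0.3,2,0,-1],[0,0,1.2,-0.3,2,0,-1],[0,0,1.1,-0.2,2,0,-1],[0,0,1.2,-0.2,2,0,-1]]]
[[[0,0,1.1,-0.1,2,0,-1],[0,0,1.2,-0.1,2,0,-1],[0,0,1.1,-0.1,2,0,-1],[0,0,1.2,0,2,0,-1],[0,0,1.1,0.01,2.04,0,-1]]]
```

>>> send_rows([
  [[0,0,0,0,0,-1.2,-1],[0,0,0,0,0,-1.3,-1],[0,0,0,0,0,-1.3,-1],[0,0,0,0,0,-1.2,-1],[0,0,1,0,0.6,0,-1]],
])

```text
time_s: 48.4
position: [0.4839, -0.2974, 0.2742]
tcp_rot: [[-0.914, -0.406, 0.005], [-0.406, 0.914, -0.005], [-0.003, -0.007, -1.0]]
force: [0.8, -1.2, -4.7]
opening: 0.16
```

>>> send_rows([
  [[0,0,2,-0.4,1.4,0,-1],[0,0,2.5,-0.5,2.2,0,-1],[0,0,2.5,-0.4,2.2,0,-1],[0,0,2.5,-0.3,2.2,0,-1],[0,0,2.5,-0.2,2.2,0,-1]],
])

```text
time_s: 48.9
position: [0.4649, -0.1914, 0.2711]
tcp_rot: [[-0.979, -0.205, -0.001], [-0.206, 0.979, 0.001], [0.001, 0.001, -1.0]]
force: [1.5, 0.1, -4.5]
opening: 0.159
```

>>> send_rows([
  [[0,0,2,-0.4,2.2,0,-1],[0,0,1.5,-0.4,2.2,0,-1],[0,0,1.2,-0.3,2,0,-1],[0,0,1.2,-0.3,2,0,-1],[0,0,1.2,-0.2,2,0,-1]],
])

```text
time_s: 49.4
position: [0.4648, -0.0863, 0.2713]
tcp_rot: [[-0.996, -0.084, -0.001], [-0.084, 0.996, 0.001], [0.001, 0.001, -1.0]]
force: [-0.0, -0.1, -5.1]
opening: 0.158
```

>>> send_rows([
  [[0,0,1.2,-0.1,2,0,-1],[0,0,1.2,-0.1,2,0,-1],[0,0,1.2,-0.1,2,0,-1],[0,0,0,0,1.5,0,-1],[0,0,0,0,1,0,-1]],
])

```text
time_s: 49.9
position: [0.4631, -0.0012, 0.2713]
tcp_rot: [[-1.0, -0.023, -0.001], [-0.023, 1.0, 0.001], [0.001, 0.001, -1.0]]
force: [0.8, -0.1, -4.3]
opening: 0.156
```

>>> send_rows([
  [[0,0,0,0,0,0,-1],[0,0,0,0,0,0,-1],[0,0,0,0,0,0,-1],[0,0,0,0,0,0,-1],[0,0,0,0,0,0,-1]],
])

```text
time_s: 50.4
position: [0.4642, -0.0033, 0.2715]
tcp_rot: [[-1.0, -0.022, -0.0], [-0.022, 1.0, -0.0], [0.0, -0.0, -1.0]]
force: [0.5, -1.3, -5.7]
opening: 0.156
```

```bash
python3 - <<'E'
from h import *
st();print(readout.read_state()["joint_positions"].round(1))
s=readout.read_state()
w=capture("wrist");t=capture("top");sd=capture("side")
for n,im in(("wrist",w),("side",sd),("top",t)): cv2.imwrite(f"pics/{n}7.png",im)
a=cv2.resize(sd[95:195,200:333],(400,300),interpolation=cv2.INTER_CUBIC)
b=cv2.resize(w,(400,300),interpolation=cv2.INTER_AREA)
for X in ((.555,.0315,.2285),(.533,.032,.2525),s["position"]+[0,0,.005]):
  for n,im,f in(("side",a,lambda q:((q[0]-200)*3,(q[1]-95)*3)),("wrist",b,lambda q:(q[0]*.78,q[1]*.78))):
    q=f(proj(n,X)); 
    if 0<=q[0]<400 and 0<=q[1]<300: cv2.circle(im,(int(q[0]),int(q[1])),2,(255,255,0),-1)
cv2.imwrite("pics/c7.png",np.hstack([a,b]))
plan([((.46,.0315,.272),88.5,3)],-1)
E
```

```text
t50.4 [ 0.4642 -0.0033  0.2715] yaw 91.3 F [ 0.5 -1.3 -5.7] op 0.156
[ -14.2   11.9   98.    -0.    70.1 -105.5]
[[[0,0,0.9,0.1,1.2,0,-1],[0,0,0.9,0.1,1.1,0,-1],[0,0,1,0.19,1.15,-0.05,-1]]]
```

View pics/c7.png

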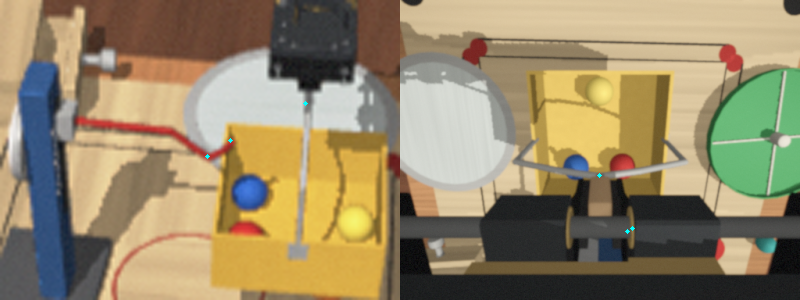

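Side crop: the projected valley (207,156) and tip (230,140) fall on the hook wire, and the bar point is at the arch peak (306,103), above and in front of the tip. I align sideways, then go in over the tip.

>>> send_rows([
  [[0,0,0.9,0,0.8,0,-1],[0,0,1,0,1.2,0,-1],[0,0,0.9,0,1,0,-1],[0,0,0,0,0.7,0,-1],[0,0,0,0,0,0,-1]],
])

```text
time_s: 51.05
position: [0.4641, 0.035, 0.2715]
tcp_rot: [[-1.0, 0.025, -0.0], [0.025, 1.0, 0.0], [0.0, 0.0, -1.0]]
force: [-0.6, -0.8, -5.6]
opening: 0.153
```

>>> send_rows([
  [[0,0,0,0,0,0,-1],[0,0,0,0,0,0,-1],[0,0,0,0,0,0,-1],[0,0,0,0,0,0,-1],[0,0,0,0,0,0,-1]],
])

```text
time_s: 51.55
position: [0.4642, 0.0341, 0.2715]
tcp_rot: [[-1.0, 0.026, -0.0], [0.026, 1.0, -0.0], [0.0, -0.0, -1.0]]
force: [0.1, -0.2, -4.2]
opening: 0.156
```

```bash
python3 - <<'E'
from h import *
st()
plan([((.555,.0315,.272),88.5,8)],-1)
E
```

```text
t51.5 [0.4642 0.0341 0.2715] yaw 88.5 F [ 0.1 -0.2 -4.2] op 0.156
[[[0,0,0,-1.1,0,0,-1],[0,0,0,-1.1,0,0,-1],[0,0,0,-1.1,0,0,-1],[0,0,0,-1.2,0,0,-1],[0,0,0,-1.1,0,0,-1]]]
[[[0,0,0,-1.2,0,0,-1],[0,0,0,-1.1,0,0,-1],[0,0,0,-1.18,-0.02,-0.05,-1]]]
```

>>> send_rows([
  [[0,0,0,-0.6,0,0,-1],[0,0,0,-1.2,0,0,-1],[0,0,0,-1.4,0,0,-1],[0,0,0,-1.4,0,0,-1],[0,0,0,-1.4,0,0,-1]],
])

```text
time_s: 52.05
position: [0.5261, 0.0326, 0.2715]
tcp_rot: [[-1.0, 0.026, 0.001], [0.026, 1.0, -0.0], [-0.001, -0.0, -1.0]]
force: [0.4, -0.1, -5.0]
opening: 0.163
```

>>> send_rows([
  [[0,0,0,-1.4,0,0,-1],[0,0,0,-1,0,0,-1],[0,0,0,-0.7,0,0,-1],[0,0,0,0,0,0,-1],[0,0,0,0,0,0,-1]],
])

```text
time_s: 52.55
position: [0.5546, 0.032, 0.2712]
tcp_rot: [[-1.0, 0.026, -0.002], [0.026, 1.0, 0.0], [0.002, 0.0, -1.0]]
force: [-0.5, 0.7, -5.1]
opening: 0.16
```

>>> send_rows([
  [[0,0,0,0,0,0,-1],[0,0,0,0,0,0,-1],[0,0,0,0,0,0,-1],[0,0,0,0,0,0,-1],[0,0,0,0,0,0,-1]],
])

```text
time_s: 53.05
position: [0.5551, 0.0319, 0.2717]
tcp_rot: [[-1.0, 0.026, 0.0], [0.026, 1.0, -0.0], [-0.0, -0.0, -1.0]]
force: [-0.5, 0.2, -3.9]
opening: 0.159
```

```bash
python3 - <<'E'
from h import *
st()
s=readout.read_state();sd=capture("side")
cv2.imwrite("pics/side8.png",sd)
a=cv2.resize(sd[100:180,210:316],(795,600),interpolation=cv2.INTER_CUBIC)
for X in ((.555,.0315,.2285),(.533,.032,.2525),s["position"]+[0,0,.005]):
    q=proj("side",X);cv2.circle(a,(int((q[0]-209.5)*7.5),int((q[1]-99.5)*7.5)),3,(255,255,0),-1)
cv2.imwrite("pics/c8.png",a)
E
```

```text
t53.0 [0.5551 0.0319 0.2717] yaw 88.5 F [-0.5  0.2 -3.9] op 0.159
```

View pics/c8.png

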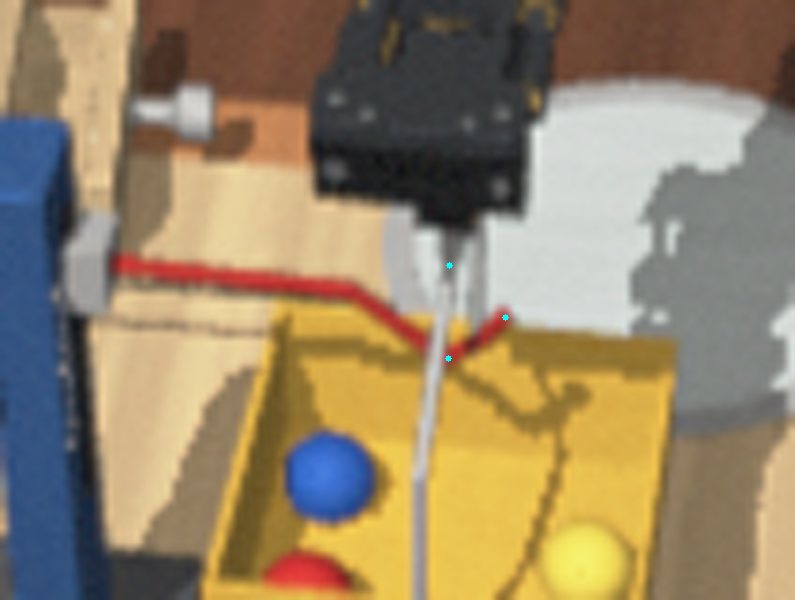

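Aligned: the bar is directly above the valley (448,357), beyond the tip (505,317). I lower.

>>> send_rows([
  [[0,0,0,0,0,0.6,-1],[0,0,0,0,0,1,-1],[0,0,0,0,0,1,-1],[0,0,0,0,0,1,-1],[0,0,0,0,0,0.6,-1]],
])

```text
time_s: 53.6
position: [0.5545, 0.032, 0.2279]
tcp_rot: [[-1.0, 0.026, -0.002], [0.026, 1.0, 0.0], [0.002, 0.0, -1.0]]
force: [0.4, 0.0, -3.9]
opening: 0.16
```

>>> send_rows([
  [[0,0,0,0,0,0.4,-1],[0,0,0,0,0,0.4,-1],[0,0,0,0,0,0.4,-1],[0,0,0,0,0,0.4,-1],[0,0,0,0,0,0,-1]],
])

```text
time_s: 54.1
position: [0.5558, 0.0318, 0.2136]
tcp_rot: [[-1.0, 0.026, 0.001], [0.026, 1.0, -0.0], [-0.001, -0.0, -1.0]]
force: [0.5, -0.1, -1.9]
opening: 0.163
```

>>> send_rows([
  [[0,0,0,0,0,0.3,-1],[0,0,0,0,0,0.3,-1],[0,0,0,0,0,0.2,-1],[0,0,0,0,0,0,-1],[0,0,0,0,0,0,-1]],
])

```text
time_s: 54.6
position: [0.5559, 0.0318, 0.2059]
tcp_rot: [[-1.0, 0.026, 0.002], [0.026, 1.0, -0.0], [-0.002, -0.0, -1.0]]
force: [2.3, 0.2, -0.9]
opening: 0.158
```

>>> send_rows([
  [[0,0,0,0,0,0,-1],[0,0,0,0,0,0,-1],[0,0,0,0,0,0,-1],[0,0,0,0,0,0,-1],[0,0,0,0,0,0,-1]],
])

```text
time_s: 55.1
position: [0.5558, 0.0318, 0.2058]
tcp_rot: [[-1.0, 0.026, 0.001], [0.026, 1.0, -0.0], [-0.001, -0.0, -1.0]]
force: [3.6, -0.8, -0.3]
opening: 0.161
```

```bash
python3 - <<'E'
from h import *
f=[]
for i in range(4):
    capture("side");s=readout.read_state();f.append(s["force"])
st();print(np.mean(f,0).round(2))
E
```

```text
t55.3 [0.5557 0.0318 0.2057] yaw 88.5 F [ 4.  -1.6 -1. ] op 0.160
[ 4.   -1.14 -0.99]
```

The weight is nearly all on the hook. A 4 N side force suggests the bar sits slightly on the tip-side slope, so I nudge 2 mm toward the post and lower the rest.

>>> send_rows([
  [[0,0,0,-0.1,0,0.1,-1],[0,0,0,-0.1,0,0.1,-1],[0,0,0,0,0,0.1,-1],[0,0,0,0,0,0,-1],[0,0,0,0,0,0,-1]],
])

```text
time_s: 55.8
position: [0.5561, 0.0319, 0.2022]
tcp_rot: [[-1.0, 0.026, -0.002], [0.026, 1.0, -0.0], [0.002, -0.0, -1.0]]
force: [-0.4, -2.2, 0.0]
opening: 0.15
```

```bash
python3 - <<'E'
from h import *
f=[]
for i in range(4):
    capture("side");s=readout.read_state();f.append(s["force"])
st();print(np.mean(f,0).round(2))
E
```

```text
t56.0 [0.5566 0.032  0.2024] yaw 88.5 F [-0.3 -1.2 -0.3] op 0.160
[-0.02 -1.43 -0.07]
```

>>> send_rows([
  [[0,0,0,0,0,0,-0.5],[0,0,0,0,0,0,-0.4],[0,0,0,0,0,0,-0.3],[0,0,0,0,0,0,-0.2],[0,0,0,0,0,0,-0.2]],
])

```text
time_s: 56.5
position: [0.5571, 0.032, 0.2025]
tcp_rot: [[-1.0, 0.026, -0.0], [0.026, 1.0, 0.0], [0.0, 0.0, -1.0]]
force: [0.2, -0.2, 0.0]
opening: 0.392
```

>>> send_rows([
  [[0,0,0,0,0,0,0],[0,0,0,0,0,0,0],[0,0,0,0,0,-1,0],[0,0,0,0,0,-2,0],[0,0,0,0,0,-2,0]],
])

```text
time_s: 57.0
position: [0.557, 0.0319, 0.2535]
tcp_rot: [[-1.0, 0.026, -0.001], [0.026, 1.0, 0.0], [0.001, 0.0, -1.0]]
force: [0.2, 0.0, -0.1]
opening: 0.499
```

>>> send_rows([
  [[0,0,0,0,0,-2,0],[0,0,0,0,0,-1,0],[0,0,0,0,0,0,0],[0,0,0,0,0,0,0],[0,0,0,0,0,0,0]],
])

```text
time_s: 57.5
position: [0.5563, 0.032, 0.2814]
tcp_rot: [[-1.0, 0.026, -0.002], [0.026, 1.0, 0.0], [0.002, 0.0, -1.0]]
force: [-0.5, 0.3, 0.5]
opening: 0.498
```

```bash
cat > hk.py <<'E'
from h import *
def look(tag):
    st()
    w=capture("wrist");t=capture("top");sd=capture("side")
    for n,im in(("wrist",w),("top",t),("side",sd)):cv2.imwrite(f"pics/{n}{tag}.png",im)
    for n,im in(("wrist",w),("side",sd)):
      for c in ("blue","red","yellow"):
        for ce,q in blobs(im,c,amin=60):
          if n=="wrist" or (220<ce[0]<330 and 90<ce[1]<215): print(n,c,ce.round(1),q.tolist())
E
python3 -c "
from hk import *
look('9')
print([(d['location'],d['p']) for d in spot_in('wrist','pail_grip')[:2]],[(d['location'],d['p']) for d in spot_in('side','pail_grip')[:2]])"
```

```text
t57.5 [0.5563 0.032  0.2814] yaw 88.5 F [-0.5  0.3  0.5] op 0.498
wrist red [56.3  7.5] [42, 0, 32, 21, 440]
wrist red [404.2   5. ] [394, 0, 22, 13, 235]
wrist red [184.9 150.4] [182, 132, 10, 42, 63]
wrist red [254.4 176.8] [251, 168, 7, 18, 110]
wrist red [294.  196.8] [281, 189, 26, 18, 354]
wrist red [253.7 252.9] [249, 223, 10, 55, 457]
wrist red [381.2 243.2] [360, 233, 44, 18, 580]
wrist red [252.6 316.1] [248, 304, 10, 27, 227]
wrist yellow [265.5 134.9] [190, 88, 149, 98, 12747]
wrist yellow [299.9 211.1] [259, 184, 77, 47, 2642]
wrist yellow [217.1 209.6] [200, 188, 36, 43, 1237]
wrist yellow [162.9 291.8] [157, 264, 18, 54, 360]
wrist yellow [348.6 291.8] [338, 264, 18, 55, 366]
wrist yellow [368.6 340.9] [335, 330, 62, 22, 544]
wrist yellow [430.  340.9] [394, 330, 81, 22, 662]
wrist yellow [240.6 343.1] [143, 334, 197, 18, 1402]
side blue [252.6 181.7] [248, 177, 11, 11, 93]
side red [246.7 144.9] [225, 141, 43, 13, 105]
side yellow [268.5 188.7] [237, 159, 61, 59, 2658]
[([0.5533, 0.049, 0.0373], 0.77)] [([0.6104, 0.0232, 0.0519], 0.72), ([0.556, 0.0365, 0.0617], 0.61)]
```

>>> send_rows([
  [[0,0,0,0,0,0,0],[0,0,0,0,0,0,0],[0,0,0,0,0,0,0],[0,0,0,0,0,0,0],[0,0,0,0,0,0,0]],
])

```text
time_s: 58.25
position: [0.5571, 0.0319, 0.2826]
tcp_rot: [[-1.0, 0.026, 0.0], [0.026, 1.0, 0.0], [-0.0, 0.0, -1.0]]
force: [0.0, -0.1, -0.4]
opening: 0.5
```

>>> send_rows([
  [[0,0,0,0,0,0,0],[0,0,0,0,0,0,0],[0,0,0,0,0,0,0],[0,0,0,0,0,0,0],[0,0,0,0,0,0,0]],
])

```text
time_s: 58.75
position: [0.5571, 0.0319, 0.2825]
tcp_rot: [[-1.0, 0.026, -0.0], [0.026, 1.0, 0.0], [0.0, 0.0, -1.0]]
force: [1.0, -0.6, 0.3]
opening: 0.501
```

>>> send_rows([
  [[0,0,0,0,0,0,0],[0,0,0,0,0,0,0],[0,0,0,0,0,0,0],[0,0,0,0,0,0,0],[0,0,0,0,0,0,0]],
])

```text
time_s: 59.25
position: [0.5572, 0.0319, 0.2826]
tcp_rot: [[-1.0, 0.026, 0.0], [0.026, 1.0, -0.0], [-0.0, -0.0, -1.0]]
force: [-0.3, 0.1, 0.3]
opening: 0.504
```

>>> send_rows([
  [[0,0,0,0,0,0,0],[0,0,0,0,0,0,0],[0,0,0,0,0,0,0],[0,0,0,0,0,0,0],[0,0,0,0,0,0,0]],
])

```text
time_s: 59.75
position: [0.5571, 0.0319, 0.2825]
tcp_rot: [[-1.0, 0.026, -0.0], [0.026, 1.0, 0.0], [0.0, 0.0, -1.0]]
force: [0.3, 0.7, -0.4]
opening: 0.503
```

```bash
python3 -c "
from hk import *
look('10')
print([(d['location'],d['p']) for d in spot_in('wrist','pail_grip')[:2]],[(d['location'],d['p']) for d in spot_in('side','pail_grip')[:2]])"
```

```text
t59.8 [0.5571 0.0319 0.2825] yaw 88.5 F [ 0.3  0.7 -0.4] op 0.503
wrist blue [234.6 179.4] [224, 175, 21, 9, 117]
wrist blue [232.3 193.9] [222, 189, 22, 12, 169]
wrist blue [245.  256.3] [238, 243, 10, 32, 62]
wrist red [56.4  7.1] [42, 0, 32, 20, 412]
wrist red [404.2   4.3] [394, 0, 22, 12, 203]
wrist red [255.  175.5] [252, 166, 7, 20, 130]
wrist red [282.  178.7] [271, 174, 23, 10, 144]
wrist red [283.6 193.9] [271, 189, 25, 12, 195]
wrist red [381.1 242.6] [360, 232, 44, 19, 635]
wrist red [253.7 255.8] [249, 235, 10, 43, 403]
wrist red [252.8 315.3] [248, 304, 10, 25, 205]
wrist yellow [258.3 129.7] [183, 84, 151, 101, 13220]
wrist yellow [213.7 206.3] [191, 183, 52, 41, 1521]
wrist yellow [296.  207.3] [262, 184, 64, 41, 1964]
wrist yellow [162.8 290.7] [156, 264, 19, 54, 366]
wrist yellow [348.5 292. ] [338, 264, 18, 55, 366]
wrist yellow [394.4 340.3] [322, 329, 138, 23, 1261]
wrist yellow [193.3 342.9] [151, 335, 91, 16, 590]
wrist yellow [464.4 345.6] [454, 334, 23, 18, 101]
wrist yellow [276.8 343.5] [239, 336, 76, 16, 539]
side blue [254.1 182.2] [249, 177, 11, 11, 95]
side red [246.9 145. ] [225, 141, 43, 13, 108]
side yellow [269.9 188.7] [238, 160, 61, 58, 2669]
[([0.5485, 0.0381, 0.0341], 0.94)] [([0.5539, 0.0353, 0.0635], 0.68), ([0.4745, -0.29, 0.0096], 0.48)]
```

The pail is hanging, with the hook dipped by about 6 px. Slight motion remains, so I wait and compare.

>>> send_rows([
  [[0,0,0,0,0,0,0],[0,0,0,0,0,0,0],[0,0,0,0,0,0,0],[0,0,0,0,0,0,0],[0,0,0,0,0,0,0]],
])

```text
time_s: 60.5
position: [0.5572, 0.0319, 0.2826]
tcp_rot: [[-1.0, 0.026, 0.0], [0.026, 1.0, -0.0], [-0.0, -0.0, -1.0]]
force: [0.7, -0.4, -0.7]
opening: 0.5
```

>>> send_rows([
  [[0,0,0,0,0,0,0],[0,0,0,0,0,0,0],[0,0,0,0,0,0,0],[0,0,0,0,0,0,0],[0,0,0,0,0,0,0]],
])

```text
time_s: 61.0
position: [0.5571, 0.0319, 0.2825]
tcp_rot: [[-1.0, 0.026, -0.0], [0.026, 1.0, 0.0], [0.0, 0.0, -1.0]]
force: [-0.2, 0.0, 0.5]
opening: 0.5
```

>>> send_rows([
  [[0,0,0,0,0,0,0],[0,0,0,0,0,0,0],[0,0,0,0,0,0,0],[0,0,0,0,0,0,0],[0,0,0,0,0,0,0]],
])

```text
time_s: 61.5
position: [0.5571, 0.0319, 0.2825]
tcp_rot: [[-1.0, 0.026, -0.0], [0.026, 1.0, -0.0], [0.0, -0.0, -1.0]]
force: [-1.1, 0.1, 1.3]
opening: 0.5
```

>>> send_rows([
  [[0,0,0,0,0,0,0],[0,0,0,0,0,0,0],[0,0,0,0,0,0,0],[0,0,0,0,0,0,0],[0,0,0,0,0,0,0]],
])

```text
time_s: 62.0
position: [0.5571, 0.0319, 0.2826]
tcp_rot: [[-1.0, 0.026, -0.0], [0.026, 1.0, -0.0], [0.0, -0.0, -1.0]]
force: [0.6, 0.9, 0.1]
opening: 0.499
```

```bash
python3 - <<'E'
from h import *
st()
prev=None
for i in range(12):
    w=capture("wrist");t=readout.read_state()["time_s"]
    b=max((q for q in blobs(w,"yellow",amin=5000)),key=lambda z:z[1][4])
    r=[(ce.round(1).tolist()) for ce,q in blobs(w,"red",amin=60) if 245<ce[0]<262 and q[1]<200]
    print(round(t,2),b[0].round(1),b[1].tolist(),r)
sd=capture("side");cv2.imwrite("pics/side11.png",sd);cv2.imwrite("pics/wrist11.png",w)
E
```

```text
t62.0 [0.5571 0.0319 0.2826] yaw 88.5 F [0.6 0.9 0.1] op 0.499
62.05 [254.6 130.2] [179, 85, 151, 101, 13169] [[254.9, 175.6]]
62.1 [254.6 130. ] [180, 85, 151, 101, 13196] [[254.9, 175.9]]
62.15 [255.1 130. ] [180, 85, 151, 101, 13209] [[255.0, 175.8]]
62.2 [256.1 130. ] [181, 85, 151, 100, 13206] [[254.9, 175.7]]
62.25 [257.3 130. ] [182, 85, 151, 101, 13200] [[254.9, 175.7]]
62.3 [258.8 130. ] [184, 85, 151, 100, 13196] [[255.0, 175.6]]
62.35 [260.2 130. ] [185, 85, 151, 100, 13200] [[254.8, 175.5]]
62.4 [261.3 130.1] [186, 85, 151, 100, 13191] [[254.6, 175.5]]
62.45 [262.  130.3] [187, 85, 151, 100, 13182] [[254.6, 175.5]]
62.5 [262.1 130.4] [187, 85, 151, 100, 13171] [[254.6, 175.4]]
62.55 [261.8 130.4] [187, 85, 150, 100, 13173] [[254.6, 175.5]]
62.6 [261.1 130.4] [186, 85, 150, 100, 13162] [[254.6, 175.5]]
```

The hook itself is still; the pail only sways sideways by about ±4 px. I wait some more.

>>> send_rows([
  [[0,0,0,0,0,0,0],[0,0,0,0,0,0,0],[0,0,0,0,0,0,0],[0,0,0,0,0,0,0],[0,0,0,0,0,0,0]],
])

```text
time_s: 63.15
position: [0.5572, 0.0319, 0.2826]
tcp_rot: [[-1.0, 0.026, 0.0], [0.026, 1.0, -0.0], [-0.0, -0.0, -1.0]]
force: [0.0, -0.2, -0.4]
opening: 0.501
```

>>> send_rows([
  [[0,0,0,0,0,0,0],[0,0,0,0,0,0,0],[0,0,0,0,0,0,0],[0,0,0,0,0,0,0],[0,0,0,0,0,0,0]],
])

```text
time_s: 63.65
position: [0.5571, 0.0319, 0.2825]
tcp_rot: [[-1.0, 0.026, -0.0], [0.026, 1.0, 0.0], [0.0, 0.0, -1.0]]
force: [1.0, 0.1, -0.3]
opening: 0.499
```

>>> send_rows([
  [[0,0,0,0,0,0,0],[0,0,0,0,0,0,0],[0,0,0,0,0,0,0],[0,0,0,0,0,0,0],[0,0,0,0,0,0,0]],
])

```text
time_s: 64.15
position: [0.5571, 0.0319, 0.2826]
tcp_rot: [[-1.0, 0.026, 0.0], [0.026, 1.0, -0.0], [-0.0, -0.0, -1.0]]
force: [-0.0, -0.0, 0.4]
opening: 0.497
```

>>> send_rows([
  [[0,0,0,0,0,0,0],[0,0,0,0,0,0,0],[0,0,0,0,0,0,0],[0,0,0,0,0,0,0],[0,0,0,0,0,0,0]],
])

```text
time_s: 64.65
position: [0.5572, 0.0319, 0.2826]
tcp_rot: [[-1.0, 0.026, 0.0], [0.026, 1.0, -0.0], [-0.0, -0.0, -1.0]]
force: [0.2, -0.2, 0.8]
opening: 0.503
```

>>> send_rows([
  [[0,0,0,0,0,0,0],[0,0,0,0,0,0,0],[0,0,0,0,0,0,0],[0,0,0,0,0,0,0],[0,0,0,0,0,0,0]],
])

```text
time_s: 65.15
position: [0.5571, 0.0319, 0.2826]
tcp_rot: [[-1.0, 0.026, -0.0], [0.026, 1.0, -0.0], [0.0, -0.0, -1.0]]
force: [0.8, -0.1, -0.8]
opening: 0.499
```

>>> send_rows([
  [[0,0,0,0,0,0,0],[0,0,0,0,0,0,0],[0,0,0,0,0,0,0],[0,0,0,0,0,0,0],[0,0,0,0,0,0,0]],
])

```text
time_s: 65.65
position: [0.5572, 0.0319, 0.2825]
tcp_rot: [[-1.0, 0.026, -0.0], [0.026, 1.0, 0.0], [0.0, 0.0, -1.0]]
force: [0.2, -0.1, 0.4]
opening: 0.499
```

```bash
python3 - <<'E'
from h import *
for i in range(14):
    w=capture("wrist");t=readout.read_state()["time_s"]
    b=max((q for q in blobs(w,"yellow",amin=5000)),key=lambda z:z[1][4])
    if i%2==0: print(round(t,2),b[0].round(1),b[1].tolist())
# wooden block mask near fingers
cv2.imwrite("pics/wrist12.png",w)
h=cv2.cvtColor(w,cv2.COLOR_BGR2HSV);m=((h[...,0]>=8)&(h[...,0]<=18)&(h[...,1]>60)&(h[...,1]<150)&(h[...,2]>90)).astype(np.uint8)
k,l,s,ce=cv2.connectedComponentsWithStats(m)
for i in range(1,k):
    if s[i,4]>60 and 190<ce[i][0]<320 and 150<ce[i][1]<330: print(s[i],ce[i])
E
```

```text
65.7 [258.5 130.2] [183, 85, 151, 100, 13169]
65.8 [258.5 130.3] [183, 85, 151, 100, 13161]
65.9 [258.5 130.2] [183, 85, 151, 100, 13160]
66.0 [258.5 130.3] [183, 85, 151, 100, 13165]
66.1 [258.5 130.3] [183, 85, 151, 100, 13160]
66.2 [258.5 130.3] [183, 85, 151, 100, 13167]
66.3 [258.6 130.3] [183, 85, 151, 100, 13162]
[241 184  22  51 933] [251.80814577 210.24330118]
```

Fully still. I hold 2 s more for the reading, then regrasp at the release pose.

>>> send_rows([
  [[0,0,0,0,0,0,0],[0,0,0,0,0,0,0],[0,0,0,0,0,0,0],[0,0,0,0,0,0,0],[0,0,0,0,0,0,0]],
])

```text
time_s: 66.85
position: [0.5572, 0.0319, 0.2826]
tcp_rot: [[-1.0, 0.026, 0.0], [0.026, 1.0, -0.0], [-0.0, -0.0, -1.0]]
force: [-1.4, 0.1, -0.9]
opening: 0.499
```

>>> send_rows([
  [[0,0,0,0,0,0,0],[0,0,0,0,0,0,0],[0,0,0,0,0,0,0],[0,0,0,0,0,0,0],[0,0,0,0,0,0,0]],
])

```text
time_s: 67.35
position: [0.5571, 0.0319, 0.2826]
tcp_rot: [[-1.0, 0.026, -0.0], [0.026, 1.0, 0.0], [0.0, 0.0, -1.0]]
force: [-0.1, -0.4, 0.3]
opening: 0.501
```

>>> send_rows([
  [[0,0,0,0,0,0,0],[0,0,0,0,0,0,0],[0,0,0,0,0,0,0],[0,0,0,0,0,0,0],[0,0,0,0,0,0,0]],
])

```text
time_s: 67.85
position: [0.5572, 0.0319, 0.2826]
tcp_rot: [[-1.0, 0.026, 0.0], [0.026, 1.0, -0.0], [-0.0, -0.0, -1.0]]
force: [0.3, -0.2, -0.5]
opening: 0.498
```

>>> send_rows([
  [[0,0,0,0,-0.1,0.5,0],[0,0,0,0,-0.1,1,0],[0,0,0,0,0,1.5,0],[0,0,0,0,0,1.5,0],[0,0,0,0,0,1.5,0]],
])

```text
time_s: 68.35
position: [0.5566, 0.0298, 0.2211]
tcp_rot: [[-1.0, 0.026, -0.001], [0.026, 1.0, 0.0], [0.001, 0.0, -1.0]]
force: [-0.1, -1.0, -0.3]
opening: 0.501
```

>>> send_rows([
  [[0,0,0,0,0,1,0],[0,0,0,0,0,0.7,0],[0,0,0,0,0,0.3,0],[0,0,0,0,0,0,0],[0,0,0,0,0,0,0]],
])

```text
time_s: 68.85
position: [0.5576, 0.0298, 0.2031]
tcp_rot: [[-1.0, 0.026, 0.001], [0.026, 1.0, -0.0], [-0.001, -0.0, -1.0]]
force: [0.3, -0.6, 0.0]
opening: 0.499
```

>>> send_rows([
  [[0,0,0,0,0,0,-0.2],[0,0,0,0,0,0,-0.3],[0,0,0,0,0,0,-0.4],[0,0,0,0,0,0,-0.5],[0,0,0,0,0,0,-0.6]],
])

```text
time_s: 69.35
position: [0.5571, 0.0299, 0.2026]
tcp_rot: [[-1.0, 0.026, 0.0], [0.026, 1.0, -0.0], [-0.0, -0.0, -1.0]]
force: [0.1, -0.4, 1.0]
opening: 0.238
```

>>> send_rows([
  [[0,0,0,0,0,0,-0.7],[0,0,0,0,0,0,-0.8],[0,0,0,0,0,0,-1],[0,0,0,0,0,0,-1],[0,0,0,0,0,0,-1]],
])

```text
time_s: 69.85
position: [0.5572, 0.0301, 0.2025]
tcp_rot: [[-1.0, 0.026, 0.0], [0.026, 1.0, 0.0], [-0.0, 0.0, -1.0]]
force: [0.4, 1.2, 0.9]
opening: 0.154
```

>>> send_rows([
  [[0,0,0,0,0,-0.4,-1],[0,0,0,0,0,-0.8,-1],[0,0,0,0,0,-0.8,-1],[0,0,0,0,0,-0.8,-1],[0,0,0,0,0,-0.8,-1]],
])

```text
time_s: 70.35
position: [0.5559, 0.0295, 0.2387]
tcp_rot: [[-1.0, 0.026, -0.003], [0.026, 1.0, -0.001], [0.003, -0.001, -1.0]]
force: [0.5, -0.8, -4.4]
opening: 0.154
```

>>> send_rows([
  [[0,0,0,0,0,-1,-1],[0,0,0,0,0,-1,-1],[0,0,0,0,0,-1,-1],[0,0,0,0,0,-1,-1],[0,0,0,0,0,-0.6,-1]],
])

```text
time_s: 70.85
position: [0.5576, 0.0298, 0.2859]
tcp_rot: [[-1.0, 0.026, 0.002], [0.026, 1.0, -0.0], [-0.002, -0.0, -1.0]]
force: [-0.1, 0.3, -4.6]
opening: 0.157
```

>>> send_rows([
  [[0,0,0,0,0,0,-1],[0,0,0,0,0,0,-1],[0,0,0,0,0,0,-1],[0,0,0,0,0,0,-1],[0,0,0,0,0,0,-1]],
])

```text
time_s: 71.35
position: [0.5569, 0.0299, 0.2841]
tcp_rot: [[-1.0, 0.026, -0.001], [0.026, 1.0, 0.0], [0.001, 0.0, -1.0]]
force: [0.3, -0.5, -5.3]
opening: 0.157
```

```bash
python3 - <<'E'
from h import *
f=[]
sd=capture("side");cv2.imwrite("pics/side13.png",sd)
for i in range(4):
    w=capture("wrist");f.append(readout.read_state()["force"])
st();print(np.mean(f,0).round(2))
for ce,q in blobs(sd,"red",amin=20):
    if 220<ce[0]<285 and 125<ce[1]<200: print(ce,q)
for c in ("blue","yellow"):
  for ce,q in blobs(sd,c,amin=40):
    if 220<ce[0]<310 and 100<ce[1]<220: print(c,ce,q)
# compare bar: dark-grey line; crop for viewing later
cv2.imwrite("pics/c13.png",cv2.resize(sd[100:180,210:316],(795,600),interpolation=cv2.INTER_CUBIC))
a=cv2.imread("pics/side8.png").astype(int);print("diff vs pre-hook pic",np.abs(a-sd)[100:190,215:310].mean(), "left strip",np.abs(a-sd)[125:155,222:262].mean())
E
```

```text
t71.6 [0.5571 0.0299 0.2845] yaw 88.5 F [-0.  -0.6 -5.2] op 0.156
[ 0.1  -0.23 -4.96]
[243.51 137.39] [225 134  41  12 100]
[272.95 144.7 ] [269 142   9   7  20]
[252.         173.13157895] [247 171  11   5  38]
blue [254.82178218 161.        ] [250 156  11  11 101]
yellow [271.26149946 169.4501992 ] [ 238  140   63   58 2761]
diff vs pre-hook pic 11.300740740740741 left strip 5.7780555555555555
```

Free of the hook, which is back at its unloaded rows with 5 N of pail in hand. I back out along -x and carry the pail to the plate.

>>> send_rows([
  [[0,0,0,0.6,0,0,-1],[0,0,0,1.2,0,0,-1],[0,0,0,1.5,0,0,-1],[0,0,0,1.5,0,0,-1],[0,0,0,1.5,0,0,-1]],
])

```text
time_s: 72.1
position: [0.4921, 0.0317, 0.2845]
tcp_rot: [[-1.0, 0.026, -0.001], [0.026, 1.0, 0.0], [0.001, 0.0, -1.0]]
force: [-0.2, 0.5, -5.1]
opening: 0.156
```

>>> send_rows([
  [[0,0,0,1.5,0,0,-1],[0,0,0,1.2,0,0,-1],[0,0,0,0.7,0,0,-1],[0,0,0,0,0,0,-1],[0,0,0,0,0,0,-1]],
])

```text
time_s: 72.6
position: [0.4609, 0.0323, 0.2849]
tcp_rot: [[-1.0, 0.026, 0.002], [0.026, 1.0, -0.0], [-0.002, -0.0, -1.0]]
force: [0.1, 0.0, -5.1]
opening: 0.161
```

```bash
python3 - <<'E'
from h import *
st()
plan([((.462,-.1,.284),88.5,7),((.4853,-.301,.284),88.5,11),((.4853,-.301,.21),88.5,7)],-1)
E
```

```text
t72.6 [0.4609 0.0323 0.2849] yaw 88.5 F [ 0.1  0.  -5.1] op 0.161
[[[0,0,0,-0.1,-1.9,0,-1],[0,0,0,-0.1,-1.9,0,-1],[0,0,0,-0.1,-1.9,0,-1],[0,0,0,0,-1.9,0,-1],[0,0,0,-0.1,-1.9,0,-1]]]
[[[0,0.1,0,0,-1.9,0,-1],[0,0,0,-0.06,-1.82,0.09,-1],[0,0,0,-0.3,-1.8,0,-1],[0,0,0,-0.3,-1.8,0,-1],[0,0,0,-0.3,-1.8,0,-1]]]
[[[0,0,0,-0.2,-1.8,0,-1],[0,0,0,-0.3,-1.8,0,-1],[0,0,0,-0.2,-1.8,0,-1],[0,0,0,-0.3,-1.8,0,-1],[0,0,0,-0.2,-1.9,0,-1]]]
[[[0,0,0,-0.3,-1.8,0,-1],[0,0,0,-0.2,-1.9,0,-1],[0,0,0,-0.26,-1.83,0.01,-1],[0,0,0,0,0,1.1,-1],[0,0,0,0,0,1,-1]]]
[[[0,0,0,0,0,1.1,-1],[0,0,0,0,0,1,-1],[0,0,0,0,0,1.1,-1],[0,0,0,0,0,1,-1],[0,0,0,0.01,0,1.1,-1]]]
```

>>> send_rows([
  [[0,0,0,0,-0.8,0,-1],[0,0,0,-0.1,-1.6,0,-1],[0,0,0,-0.1,-2,0,-1],[0,0,0,0,-2,0,-1],[0,0,0,-0.1,-2,0,-1]],
])

```text
time_s: 73.1
position: [0.4614, -0.0532, 0.2845]
tcp_rot: [[-1.0, 0.026, -0.0], [0.026, 1.0, -0.001], [0.0, -0.001, -1.0]]
force: [0.6, 0.0, -5.0]
opening: 0.161
```

>>> send_rows([
  [[0,0,0,0,-2,0,-1],[0,0,0,-0.1,-2,0,-1],[0,0,0,-0.3,-2,0,-1],[0,0,0,-0.3,-2,0,-1],[0,0,0,-0.3,-2,0,-1]],
])

```text
time_s: 73.6
position: [0.4687, -0.1537, 0.2844]
tcp_rot: [[-1.0, 0.026, -0.0], [0.026, 1.0, -0.001], [0.0, -0.001, -1.0]]
force: [0.2, -0.3, -5.1]
opening: 0.16
```

>>> send_rows([
  [[0,0,0,-0.3,-2,0,-1],[0,0,0,-0.3,-2,0,-1],[0,0,0,-0.3,-2,0,-1],[0,0,0,-0.3,-2,0,-1],[0,0,0,-0.3,-2,0,-1]],
])

```text
time_s: 74.1
position: [0.4809, -0.2539, 0.2843]
tcp_rot: [[-1.0, 0.026, -0.0], [0.026, 1.0, 0.0], [0.0, 0.0, -1.0]]
force: [0.3, 0.6, -3.5]
opening: 0.16
```

>>> send_rows([
  [[0,0,0,-0.2,-1.6,0,-1],[0,0,0,-0.2,-1.2,0,-1],[0,0,0,0,-0.6,0,-1],[0,0,0,0,0,0,-1],[0,0,0,0,0,0,-1]],
])

```text
time_s: 74.6
position: [0.4836, -0.2854, 0.2844]
tcp_rot: [[-1.0, 0.026, -0.001], [0.026, 1.0, 0.001], [0.001, 0.001, -1.0]]
force: [-0.1, 0.3, -4.7]
opening: 0.158
```

>>> send_rows([
  [[0,0,0,0,0,0,-1],[0,0,0,0,0,0,-1],[0,0,0,0,0,0,-1],[0,0,0,0,0,0,-1],[0,0,0,0,0,0,-1]],
])

```text
time_s: 75.1
position: [0.4839, -0.2862, 0.2846]
tcp_rot: [[-1.0, 0.026, 0.0], [0.026, 1.0, -0.0], [-0.0, -0.0, -1.0]]
force: [-0.2, 0.3, -5.0]
opening: 0.16
```

```bash
python3 - <<'E'
from h import *
st()
t=capture("top");cv2.imwrite("pics/top14.png",t)
plan([((.4853,-.301,.284),88.5,1)],-1)
E
```

```text
t75.1 [ 0.4839 -0.2862  0.2846] yaw 88.5 F [-0.2  0.3 -5. ] op 0.160
[[[0,0,0,-0.18,-1.47,0.06,-1]]]
```

>>> send_rows([
  [[0,0,0,-0.1,-0.7,0.6,-1],[0,0,0,-0.1,-0.8,1.2,-1],[0,0,0,0,0,1.6,-1],[0,0,0,0,0,1.6,-1],[0,0,0,0,0,1.6,-1]],
])

```text
time_s: 75.65
position: [0.4851, -0.3021, 0.2167]
tcp_rot: [[-1.0, 0.027, -0.001], [0.027, 1.0, 0.0], [0.001, 0.0, -1.0]]
force: [0.6, 0.5, -4.8]
opening: 0.156
```

>>> send_rows([
  [[0,0,0,0,0,1.2,-1],[0,0,0,0,0,0.8,-1],[0,0,0,0,0,0.4,-1],[0,0,0,0,0,0,-1],[0,0,0,0,0,0,-1]],
])

```text
time_s: 76.15
position: [0.4859, -0.3018, 0.1951]
tcp_rot: [[-1.0, 0.026, 0.001], [0.026, 1.0, -0.001], [-0.001, -0.001, -1.0]]
force: [0.1, 0.4, -4.9]
opening: 0.158
```

>>> send_rows([
  [[0,0,0,0,0,0.2,-1],[0,0,0,0,0,0.2,-1],[0,0,0,0,0,0,-1],[0,0,0,0,0,0,-1],[0,0,0,0,0,0,-1]],
])

```text
time_s: 76.65
position: [0.4855, -0.3014, 0.1907]
tcp_rot: [[-1.0, 0.026, 0.0], [0.026, 1.0, -0.0], [-0.0, -0.0, -1.0]]
force: [0.0, 0.2, -4.8]
opening: 0.158
```

>>> send_rows([
  [[0,0,0,0,0,0.2,-1],[0,0,0,0,0,0.1,-1],[0,0,0,0,0,0,-1],[0,0,0,0,0,0,-1],[0,0,0,0,0,0,-1]],
])

```text
time_s: 77.15
position: [0.4855, -0.3014, 0.1876]
tcp_rot: [[-1.0, 0.026, 0.0], [0.026, 1.0, -0.0], [-0.0, -0.0, -1.0]]
force: [-0.2, -0.2, -4.0]
opening: 0.16
```

>>> send_rows([
  [[0,0,0,0,0,0.1,-1],[0,0,0,0,0,0.1,-1],[0,0,0,0,0,0,-1],[0,0,0,0,0,0,-1],[0,0,0,0,0,0,-1]],
])

```text
time_s: 77.65
position: [0.4854, -0.3013, 0.1867]
tcp_rot: [[-1.0, 0.026, 0.0], [0.026, 1.0, -0.0], [-0.0, -0.0, -1.0]]
force: [-3.2, 3.2, 5.2]
opening: 0.159
```

>>> send_rows([
  [[0,0,0,0,0,0.1,-1],[0,0,0,0,0,0.1,-1],[0,0,0,0,0,0,-1],[0,0,0,0,0,0,-1],[0,0,0,0,0,0,-1]],
])

```text
time_s: 78.15
position: [0.4851, -0.3012, 0.1864]
tcp_rot: [[-1.0, 0.026, 0.0], [0.026, 1.0, -0.001], [-0.0, -0.001, -1.0]]
force: [-6.9, 4.4, 15.2]
opening: 0.158
```

Standing on the plate. I ease off 2 mm, let go and withdraw upward.

>>> send_rows([
  [[0,0,0,0,0,-0.1,-1],[0,0,0,0,0,-0.1,-1],[0,0,0,0,0,0,-0.5],[0,0,0,0,0,0,-0.3],[0,0,0,0,0,0,0]],
])

```text
time_s: 78.65
position: [0.486, -0.3019, 0.1853]
tcp_rot: [[-1.0, 0.026, 0.001], [0.026, 1.0, -0.001], [-0.001, -0.001, -1.0]]
force: [0.5, 0.3, 0.0]
opening: 0.353
```

>>> send_rows([
  [[0,0,0,0,0,0,0],[0,0,0,0,0,0,0],[0,0,0,0,0,-1,0],[0,0,0,0,0,-2,0],[0,0,0,0,0,-3,0]],
])

```text
time_s: 79.15
position: [0.4846, -0.3006, 0.2452]
tcp_rot: [[-1.0, 0.026, -0.003], [0.026, 1.0, 0.003], [0.003, 0.002, -1.0]]
force: [0.9, 0.5, -0.3]
opening: 0.499
```

>>> send_rows([
  [[0,0,0,0,0,-3,0],[0,0,0,0,0,-3,0],[0,0,0,2,0,0,0],[0,0,0,3,0,0,0],[0,0,0,3,0,0,0]],
])

```text
time_s: 79.65
position: [0.405, -0.2993, 0.3066]
tcp_rot: [[-1.0, 0.025, 0.001], [0.025, 1.0, -0.002], [-0.001, -0.001, -1.0]]
force: [-0.8, -0.5, -0.9]
opening: 0.498
```

>>> send_rows([
  [[0,0,0,0,2,0,0],[0,0,0,0,3,0,0],[0,0,0,0,3,0,0],[0,0,0,0,2,0,0],[0,0,0,0,0,0,0]],
])

```text
time_s: 80.15
position: [0.4082, -0.1963, 0.3062]
tcp_rot: [[-1.0, 0.023, 0.001], [0.023, 1.0, 0.001], [-0.001, 0.001, -1.0]]
force: [0.7, -0.3, -0.4]
opening: 0.501
```

```bash
python3 - <<'E'
from h import *
st()
t=capture("top");s=capture("side");w=capture("wrist")
for c in ("blue","red","yellow"):
  for ce,q in blobs(t,c,amin=30):
    X=onz("top",ce,.037)
    if np.linalg.norm(X[:2]-[.485,-.3])<.12: print("top",c,ce.round(1),q.tolist(),X.round(3))
a=cv2.resize(t[165:290,300:425],(400,400),interpolation=cv2.INTER_CUBIC);b=cv2.resize(s[65:190,240:365],(400,400),interpolation=cv2.INTER_CUBIC)
cv2.imwrite("pics/fin.png",np.hstack([a,b]))
o=cv2.imread("pics/t0.png")
for n,(x,y,r) in dict(jar=(211,162,18),striker=(280,243,10)).items(): print(n,"diff",np.abs(o.astype(int)-t)[y-r:y+r,x-r:x+r].mean().round(2))
E
```

```text
t80.2 [ 0.4082 -0.1963  0.3062] yaw 88.7 F [ 0.7 -0.3 -0.4] op 0.501
top blue [374.5 209.5] [370, 205, 10, 10, 88] [ 0.532 -0.335  0.037]
top red [353.9 210. ] [349, 205, 11, 11, 96] [ 0.532 -0.265  0.037]
top yellow [369.2 211.3] [338, 199, 57, 26, 729] [ 0.527 -0.317  0.037]
top yellow [361.9 229.6] [354, 225, 20, 12, 132] [ 0.466 -0.289  0.037]
jar diff 4.68
striker diff 5.16
```

View pics/fin.png

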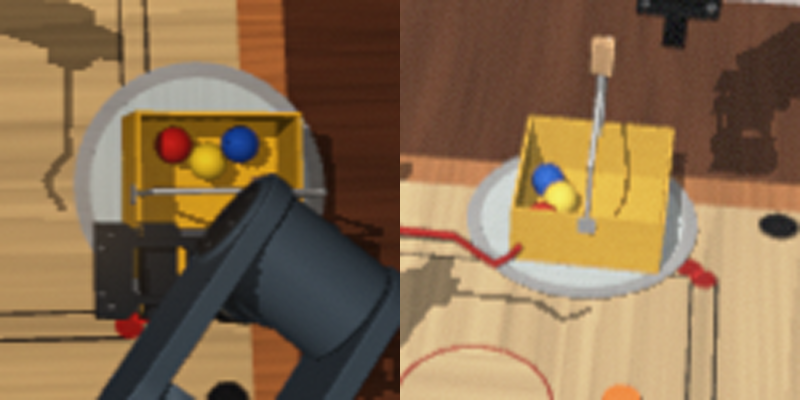

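The pail stands upright in the middle of the plate with all three candies in it; yellow has shifted across to the far half. A last check of the jar and striker, then hand-in.

```bash
python3 - <<'E'
from h import *
t=capture("top");o=cv2.imread("pics/t0.png")
for n,im in(("before",o),("after",t)):
    print(n,[ce.round(1).tolist() for ce,q in blobs(im,"red",amin=60) if 195<ce[0]<220 and 150<ce[1]<172],[ce.round(1).tolist() for ce,q in blobs(im,"orange",smin=160,amin=30) if 270<ce[0]<292 and 235<ce[1]<252])
print(np.abs(o.astype(int)-t)[255:285,150:190].mean())
st();print(bot.hand_in())
E
```

```text
before [[211.5, 161.9]] [[279.9, 243.0]]
after [[211.5, 161.9]] [[279.9, 243.0]]
3.973611111111111
t80.3 [ 0.4087 -0.2001  0.3059] yaw 88.5 F [-0.2  0.2 -0.3] op 0.503
the job is handed in; nothing more can be done
None
```

The job is done and handed in at about 80 s of the 210 s allowed. The blue, red and yellow candies (orange was absent) were lowered until they touched the pail floor, then let go. The loaded pail then hung on the red hook with the gripper away, and is now back upright on the middle of the plate.

- **Hanging:** the pail weighed about 5 N in the hand. The hook dipped roughly 25 mm and the pail swayed sideways at first. I waited until successive pictures were identical and held another 2 s before lifting it off.
- **Final checks:** the last pictures show the pail released and upright with all three candies inside. The jar cap and striker are at exactly the same pixels as at the start, and the hook was back at its unloaded height after the pail came off.
- **Fingertip offset:** the real fingertips are about 31 mm short of the reported tool point. My first grip on the blue candy closed just above it, with no measurable push or shift. I measured the offset with an 8 N touch on the carousel floor and used it from then on.
- **Joint limit:** joint 6 read −163.6°, right at its −163.58° limit, for about half a second before I backed off. I could not tell whether it went past.
- **Set-down force:** the pail was pressed onto the plate with about 15 N for a moment.
- **Yellow candy:** it shifted to the other half of the pail, but is still inside.

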